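# Roll a texture roller into a vee jig and clamp it

### The job

Roll the short terracotta texture roller across the deck of the wooden jig into its vee groove without lifting it, slide it gently along the groove until its end meets the end stop, and let go of it so that it lies there freely, self-centred, with the clamp still open. Then swing the blue clamp arm down onto the roller, press it down firmly with about 12 N (never over 20 N on the brittle roller) for a second, and leave the roller clamped. Leave the pinch pot, the wood rib and the water cup where they stand.

Things in the scene. Friction and masses are not known exactly. Their poses are not given: they have to be found in the camera images.
- jig: fixed wooden vee jig, 215 x 170 mm with the clamp foot. It stands on levelling feet set anew each time. Origin on the base board's underside (1 to 8 mm above the table), under the middle of the groove's used length; y along the groove, z up, x from the infeed deck (robot side) to the clamp. Deck: top z 34 mm, x -119 to -18, y -55 to +105, front lip to z 40 at x -125 to -119. Far cheek: top z 48, x +28 to +44. A roller lying home has its middle at x 0, y 0, z 40
- vee (a point): lowest line of the 90 degree vee groove, at jig x 0, y 0, z 16 mm. Both faces slope 45 degrees: the near one meets the deck at jig x -18, z 34 mm, the far one rises to x +32, z 48. The groove runs from the end stop (y -55) to its open end (y +105)
- stop (a point): middle of the end stop's face, at jig x 0, y -55 mm, z 40 mm: an upright wooden plate across the -y end of the groove, x -22 to +44 mm, top at z 56 mm
- roller: loose smooth terracotta cylinder, diameter 34, length 110 mm, 110 to 220 g, with dark painted bands and ribs; rolls freely. Brittle: keep every push on it below 20 N. Origin on its axis at mid-length; its y axis lies along the cylinder (x and z turn as it rolls). Starts on the deck, roughly parallel to the groove, axis at jig z 51 mm
- clamp_arm (a joint): angle of the blue clamp arm: 0 = level, pointing over the groove to jig -x; grows as it swings up and back; starts open just past upright (1.65 to 1.8), travel -0.2 to 1.9. Stiff hinge (0.12 N m, 2 N at the bar): the arm stays where it is left. The clamp's height differs each time, so it meets the roller anywhere from -0.08 to +0.08 rad: find it by feel
- clamp_hinge (a point): point on the clamp's hinge axis (parallel to jig y), at jig x +62 mm, y 0, jig z 65 to 73 mm, between two upright steel cheeks (25 mm apart inside, 24 mm deep, tops 10 mm above the axis)
- clamp_bar (a point): middle of the black cross bar (diameter 14, length 90 mm, parallel to jig y) at the end of the arm, 62 mm from the hinge axis. The arm is 22 mm wide, 12 mm thick and ends 10 mm beyond the bar. Closed, the bar lies straight above pad and roller middle: a downward push on it goes 1:1 to the roller, less the hinge's 2 N
- clamp_pad (a point): middle of the face of the black pad (18 x 22 mm) under the arm, 12 mm below the bar's axis when the arm is level; it faces jig -x when the arm is up. It is at jig z 57 mm when it rests on a roller lying home
- pinch_pot: bystander: small terracotta pinch pot, 68 mm wide, 42 mm high; origin at the centre of its underside
- wood_rib: bystander: flat wooden rib, 40 x 89 x 8 mm; origin at the centre of its underside
- water_cup: bystander: pale cup, 71 mm wide, 73 mm high; origin at the centre of its underside

How it is judged (in metres and radians):
On the way, in this order (a step that is already met when the one before it is completed fails the run):
1. with the clamp still open (over 1 rad), the roller lies home in the vee, its end at the stop, at rest and touched by no part of the robot (x of roller in the frame of jig between -0.002 and 0.002 m and y of roller in the frame of jig between -0.002 and 0.002 m and z of roller in the frame of jig between 0.037 and 0.042 m and angle between the y axis of roller and the y axis of jig, either way round below 0.03 rad and contact force between each of the fingers, the arm and roller below 0.05 N and linear speed of roller below 0.01 m/s and value of joint clamp_arm above 1 rad), for 0.3 s.
2. the clamp presses on the seated roller with more than 8 N for 0.4 s (x of roller in the frame of jig between -0.002 and 0.002 m and y of roller in the frame of jig between -0.002 and 0.002 m and z of roller in the frame of jig between 0.037 and 0.042 m and angle between the y axis of roller and the y axis of jig, either way round below 0.03 rad and contact force between clamp_arm and roller above 8 N), for 0.4 s.
At the end, for the whole second after the job is handed in: the roller lies home in the vee: middle within 2 mm of jig x 0 and y 0, at jig z 37 to 42 mm, parallel to the groove within 0.03 rad, at rest and released; the clamp is down with its pad on the roller (pad face below jig z 58.5 mm, a gap under 1.5 mm) (x of roller in the frame of jig between -0.002 and 0.002 m and y of roller in the frame of jig between -0.002 and 0.002 m and z of roller in the frame of jig between 0.037 and 0.042 m and angle between the y axis of roller and the y axis of jig, either way round below 0.03 rad and contact force between each of the fingers, the arm and roller below 0.05 N and linear speed of roller below 0.01 m/s and z of clamp_pad in the frame of jig below 0.0585 m); the robot touches nothing.
It fails at once if the roller is lifted (its axis more than 62 mm above the underside of the jig, that is over 11 mm off the deck) (z of roller in the frame of jig above 0.062 m).
It fails at once if the robot pushes or squeezes the roller with more than 20 N (contact force between any of the fingers, the arm and roller above 20 N).
It fails at once if the clamp presses on the roller with more than 20 N (contact force between clamp_arm and roller above 20 N).
It fails at once if the pinch pot, the wood rib or the water cup is moved by more than 30 mm (distance of any of pinch_pot, wood_rib, water_cup from where it was at the start of the episode above 0.03 m).
It also fails if it takes over 72 s, if anything falls off the work surface, if the arm or the gripper's body presses on something with over 40 N, if the wrist force passes 120 N, or if a joint passes its speed limit or range.

### The arm

A 6-joint arm with a two-finger parallel gripper is mounted at the origin on a cart in front of the work surface, level with it; the furniture and walls round the work are solid. World frame = base frame: x ahead of the robot, y to its left, z up, the work surface at z = 0. Lengths are in mm, angles in rad, forces in N, time in s.
With the tool pointing down it reaches from about 400 to 925 mm from the base axis. Payload 12.5 kg.
Tool frame: the origin (TCP) lies at the very end of the fingers, on their centre line; the grasp point (between the pads) lies 19 mm behind it; z points along the fingers, y is the direction in which the jaws open and shut (so a half turn about z gives the same grasp; the last joint's range is limited). The gripper opens to 95 mm and grips with 3 to 60 N. Pads are 20 mm wide; open, the fingers measure 119 mm over their backs; the gripper's body (75 mm by 180 mm) begins 59 mm behind the grasp point.
Start: joints at [-1.408, 0.491, 1.559, -0, 1.092, -0.106], TCP at [166.007, -602.568, 214.661] pointing down, gripper open.
Joint ranges: [-3.1, 3.1], [-0.84, 2.19], [0.05, 2.79], [-1.13, 4.28], [0.06, 2.93], [-2.69, 2.69]. Speed limits (rad/s): [2.22, 2.22, 2.79, 3.14, 3.14, 3.14].

### API

Orientations are given as a rotation vector (axis times angle).
In Python, from workcell import r gives the robot as it stands.
- The arm moves only by the tool send_rows, never from a script. Its argument "targets" is a list of rows, each an object of numbers: "dx", "dy", "dz": the shift along the tool's x, y, z in m; "wx", "wy", "wz": the turn, a rotation vector about the tool's x, y, z in units of 6 degrees (1.0 is 6 degrees); "jaw": the finger opening in m, from 0 to 0.0951. A call has 1 to 10 rows; each row is the pose to reach, as a shift and turn from the pose commanded when the call began, along the tool's axes at that moment; what a row does not reach only later rows make up. A row lasts 1/12 s, in which the tool goes at most 41.7 mm and 7.16 degrees, less where a joint would pass 70% of its speed; a pose out of reach is approached as far as the arm can. A call with a gripper value outside its range is refused whole. The fingers move at their own pace and stop on an object; "squeeze" is the grip in N (left out, the last holds). Time passes only in rows, so rows that repeat a pose let the fingers close. It gives the time, the measured TCP pose, the force and the opening at its end, in the units of the state.
- r.observe(): the state, without advancing time (a new reading comes with each control period).
- r.read_camera(name): name is "scene" or "top" or "wrist"; returns (picture, depth): 480x640x3 uint8, red, green, blue; 480x640 float32, mm along the optical axis (not along the pixel's ray), 0 where there is no reading.
- r.calibration(name): a dict with "K" (3x3 intrinsics, pixels), "position" and "rotation" of the camera in the world; the wrist camera has in their place "tool_from_camera" (4x4, takes a point from camera to tool coordinates, whose origin is the TCP and whose axes are the flange's). Camera axes: x right, y down, z forward; pixel columns grow to the right and rows downward; lengths in mm; the calibration is good to about 2 mm. The wrist camera is an equidistant fisheye: a pixel r from the principal point sees the ray r / f radians off the axis. A picture is of the moment at which its call begins: read the wrist's pose just before it. calibration takes no time and is no camera call.
- r.finish_job(): hands the job in, once; it reports no verdict.
The state is a dict: "t": time; "q": joint angles; "qvel": joint speeds; "joint_efforts": joint torques, N m; "tcp_pos": TCP position; "tcp_rot": TCP orientation; "ft_force": force on the tool from outside, world axes, zero at the start; "ft_torque": the same for the moment, N m; "opening": opening from 0.0 (shut) to 1.0 (fully open).
Only numpy, scipy, OpenCV 4.12 (cv2) and the standard library are available. Lean on these libraries where they do the work, as an engineer would, in place of code of your own. Each camera call takes 0.05 s, during which the arm holds its last target.

## Working session

There is one attempt and no reset: what is moved stays moved. The work goes in short steps, Python scripts to look and compute and a tool call to move; the robot and the scene stay as the last step left them, time stands still between calls to the robot, and variables do not carry over. Pictures are saved under pics/ and viewed, and the job is handed in when it is done.

Besides the shell and the picture viewer there is one more tool, called after "Request:" by a JSON object that holds its "op" and its "data", one argument or row to a line. send_rows: Moves the arm, as the interface text tells. Its arguments: {"type":"object","properties":{"targets":{"type":"array"},"squeeze":{"type":"number"}},"required":["targets"]}

```bash
ls; mkdir -p pics; python3 - <<'E'
from workcell import r
import cv2,numpy as np
print(r.observe())
for n in ("scene","top","wrist"):
    p,d=r.read_camera(n)
    cv2.imwrite(f"pics/{n}0.png",p[:,:,::-1]); np.save(f"pics/{n}0.npy",d)
    print(n,r.calibration(n))
E
```

```text
pics
{'t': 0.0, 'q': array([-1.40762050e+00,  4.91575352e-01,  1.55941567e+00,  1.38338767e-05,
        1.09171012e+00, -1.05573883e-01]), 'qvel': array([-0.00122567,  0.00053834, -0.00056561,  0.00137152,  0.00036811,
        0.00031895]), 'joint_efforts': array([ 2.97150429e-03, -6.12641430e+01, -2.58187222e+01,  6.92199287e-02,
        4.81623074e-02, -6.28726366e-05]), 'tcp_pos': array([ 165.95731061, -602.32592826,  214.06357279]), 'tcp_rot': array([-3.11217501e+00, -4.20723350e-01,  3.08605329e-05]), 'ft_force': array([0.30421963, 0.58332908, 0.26477349]), 'ft_torque': array([-0.03279275, -0.00852289, -0.00247735]), 'opening': 0.9972038497181409}
scene {'K': array([[439.64792665,   0.        , 311.98407371],
       [  0.        , 439.64792665, 240.2285922 ],
       [  0.        ,   0.        ,   1.        ]]), 'position': array([109.26837809, 800.3468502 , 676.75481214]), 'rotation': array([-0.89023268,  2.55411896, -1.056069  ])}
top {'K': array([[511.72891616,   0.        , 319.31438007],
       [  0.        , 511.72891616, 236.56716332],
       [  0.        ,   0.        ,   1.        ]]), 'position': array([362.11839736, 349.29395101, 933.8164462 ]), 'rotation': array([-2.15541148,  2.15484398, -0.14286389])}
wrist {'K': array([[371.64829954,   0.        , 320.6190298 ],
       [  0.        , 371.64829954, 234.9765021 ],
       [  0.        ,   0.        ,   1.        ]]), 'tool_from_camera': array([[ 2.59717157e-04, -9.72124736e-01, -2.34464136e-01,
         6.55494048e+01],
       [ 9.99999147e-01,  5.52645139e-04, -1.18364829e-03,
        -1.09114184e+00],
       [ 1.28022925e-03, -2.34463629e-01,  9.72124050e-01,
        -1.70188368e+02],
       [ 0.00000000e+00,  0.00000000e+00,  0.00000000e+00,
         1.00000000e+00]])}
```

View pics/scene0.png

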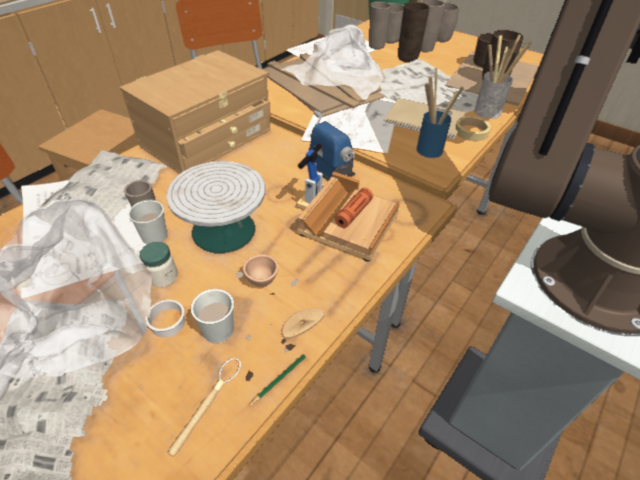

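View pics/top0.png

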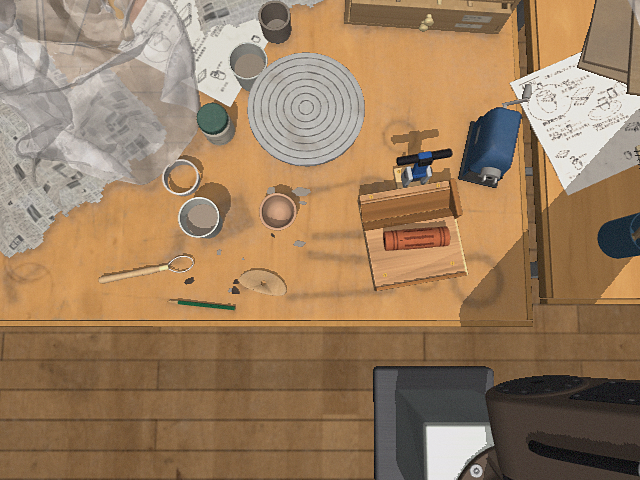

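```bash
cat > h.py <<'E'
import numpy as np,cv2
from scipy.spatial.transform import Rotation as R
from workcell import r
def cam(n):
    c=r.calibration(n); return c['K'],c['position'],R.from_rotvec(c['rotation']).as_matrix()
def ray(n,u,v):
    K,p,M=cam(n); return p,M@np.linalg.solve(K,[u,v,1.])
def onplane(n,u,v,z):
    p,d=ray(n,u,v); return p+d*(z-p[2])/d[2]
def pt(n,u,v,D):
    p,d=ray(n,u,v); return p+d*D
def cloud(n,D):
    K,p,M=cam(n); v,u=np.mgrid[:480,:640]
    q=np.stack([(u-K[0,2])/K[0,0]*D,(v-K[1,2])/K[1,1]*D,D],-1)
    return q@M.T+p
def proj(n,P):
    K,p,M=cam(n); q=(np.asarray(P)-p)@M; q=q@K.T; return q[...,:2]/q[...,2:]
E
python3 - <<'E'
from h import *
im=cv2.imread('pics/top0.png'); c=im[110:310,340:540]
cv2.imwrite('pics/topc.png',cv2.resize(c,(800,800),interpolation=cv2.INTER_CUBIC)[:600])
cv2.imwrite('pics/topc2.png',cv2.resize(im[160:310,340:490],(600,600),interpolation=cv2.INTER_CUBIC))
im=cv2.imread('pics/scene0.png'); cv2.imwrite('pics/scenec.png',cv2.resize(im[110:270,280:440],(600,600),interpolation=cv2.INTER_CUBIC))
P=cloud('top',np.load('pics/top0.npy'))
for u,v in [(400,265),(450,270),(385,280),(300,300),(415,237),(400,205),(455,195),(490,145),(424,160),(278,200),(200,210),(260,280),(415,172),(408,188)]:
    print(u,v,P[v,u].round(1))
E
```

```text
400 265 [428.9 206.4  41.6]
450 270 [420.3 118.8  39.7]
385 280 [402.8 233.   41.5]
300 300 [368.5 382.2   0.8]
415 237 [473.7 185.7  76.5]
400 205 [535.7 204.   40.1]
455 195 [549.4 111.3  61.1]
490 145 [623.   64.2 112.2]
424 160 [587.9 181.5 145.1]
278 200 [548.8 422.4  19.5]
200 210 [525.7 557.7  44.7]
260 280 [404.3 454.4   7. ]
415 172 [582.9 185.5  89.5]
408 188 [564.4 190.8  49.6]
```

View pics/topc.png

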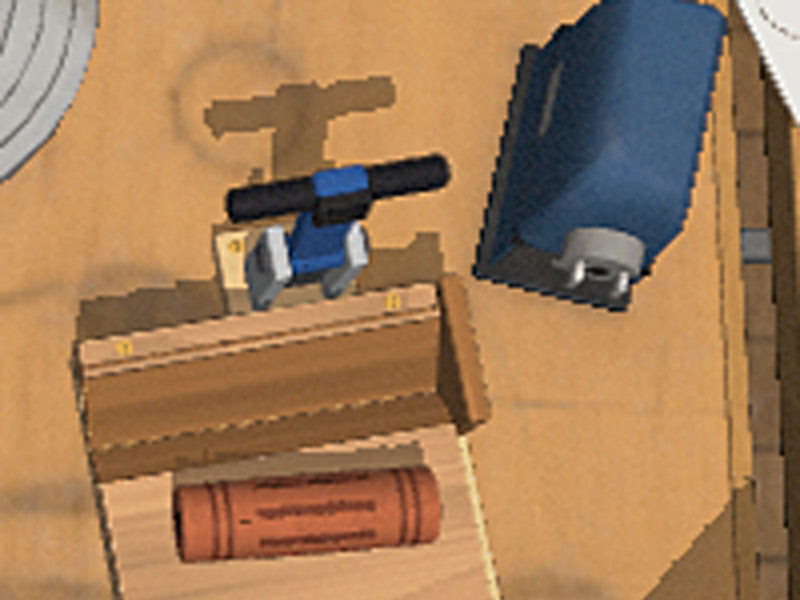

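View pics/topc2.png

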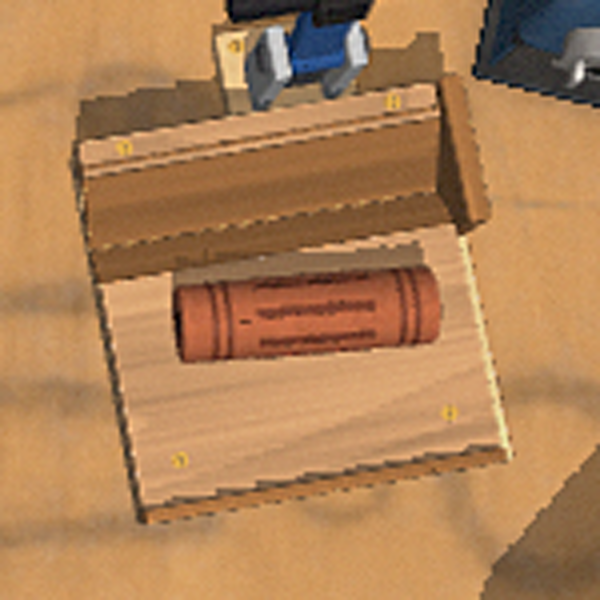

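View pics/scenec.png

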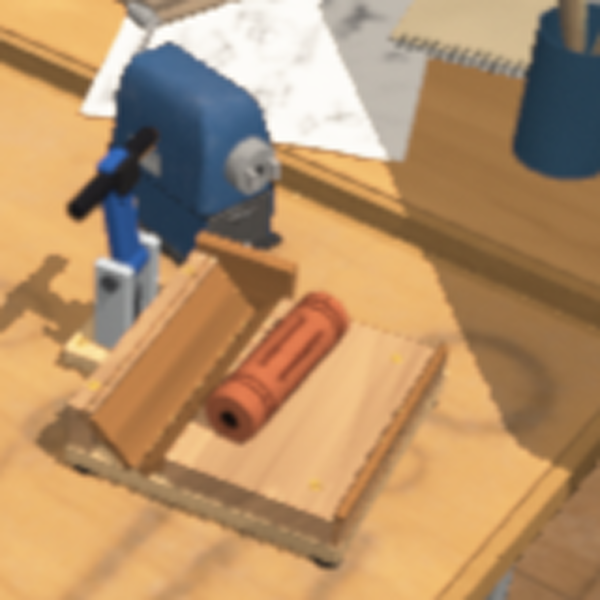

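View pics/wrist0.png

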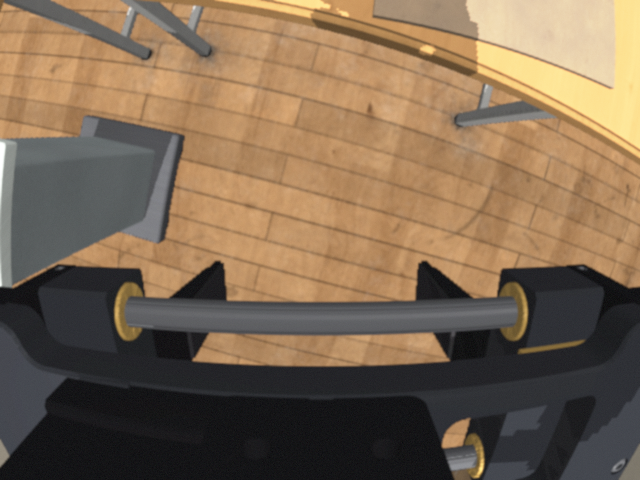

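```bash
python3 - <<'E'
from h import *
from scipy.optimize import least_squares
obs=[((145,522),(-125,105,40)),((512,460),(-125,-55,40)),((100,285),(-18,105,34)),((455,228),(-18,-55,34)),((92,248),(0,105,16)),((440,193),(0,-55,16)),((78,143),(44,105,48)),((437,85),(44,-55,48)),((443,75),(44,-55,56)) ]
uv=np.array([(340+(a+.5)/4-.5,160+(b+.5)/4-.5) for (a,b),_ in obs]); J=np.array([j for _,j in obs],float)
def T(p): return J@R.from_euler('z',p[3]).as_matrix().T+p[:3]
f=lambda p:np.r_[(proj('top',T(p))-uv).ravel(),(p[2]-5)/3]
s=least_squares(f,[500,180,7,0.1],loss='soft_l1'); print(s.x,f(s.x)[:-1].reshape(-1,2).round(1))
p=s.x
Rz=R.from_euler('z',p[3]).as_matrix()
for n in('top','scene'):
    P=cloud(n,np.load(f'pics/{n}0.npy')); Q=(P-[p[0],p[1],0])@Rz
    d=Q[(Q[...,0]>-110)&(Q[...,0]<-75)&(Q[...,1]>-40)&(Q[...,1]<95)]
    A=np.c_[d[:,:2],np.ones(len(d))]; d=d[np.abs(d[:,2]-np.median(d[:,2]))<4];A=np.c_[d[:,:2],np.ones(len(d))]
    print(n,'deck',len(d),np.median(d[:,2]),np.linalg.lstsq(A,d[:,2],rcond=None)[0])
    m=(Q[...,2]>52)&(Q[...,2]<85)&(Q[...,0]>-115)&(Q[...,0]<-19)&(abs(Q[...,1])<100)
    d=Q[m]; print('roller',len(d),d.mean(0),d.min(0),d.max(0))
    m=(Q[...,2]>50)&(Q[...,0]>40)&(Q[...,0]<300)&(Q[...,1]<-52)&(Q[...,1]>-200)
    d=Q[m]; print('extr',np.percentile(d,[1,50,99],axis=0).round())
    m=(Q[...,2]>90)&(Q[...,0]>30)&(Q[...,0]<110)&(abs(Q[...,1])<52)
    d=Q[m]; print('arm',d.min(0).round(),d.max(0).round(),d.mean(0).round())
    tb=P[(P[...,0]>350)&(P[...,0]<420)&(P[...,1]>250)&(P[...,1]<400)]; print('table',np.median(tb[:,2]))
    m=(P[...,0]>250)&(P[...,0]<700)&(P[...,1]<20)&(P[...,1]>-500)&(P[...,2]>60)
    d=P[m]; print('right stuff',np.percentile(d,[1,50,99],axis=0).round() if len(d) else 0)
E
```

```text
[5.25127287e+02 1.65993190e+02 5.14684664e+00 1.65799934e-01] [[ 0.4  0.4]
 [-0.7  0.6]
 [ 0.4 -0.4]
 [ 0.4 -0.8]
 [-0.3  0.6]
 [-0.4 -0. ]
 [ 0.4 -0.5]
 [ 0.  -0.6]
 [-0.3  0.8]]
top deck 1513 40.4631169505077 [ 1.92486365e-03 -1.00519494e-03  4.06614673e+01]
roller 1305 [-48.88766608  24.00148138  70.1723286 ] [-68.71384394 -63.13650349  52.08907604] [-19.05252767  78.85134425  78.3063392 ]
extr [[  41. -197.   53.]
 [  92. -133.  109.]
 [ 162.  -98.  118.]]
arm [ 58. -43.  90.] [ 80.  47. 149.] [ 69.   3. 136.]
table 0.9885955773233945
right stuff [[ 251. -194.   61.]
 [ 259.  -12.  242.]
 [ 674.   20.  376.]]
scene deck 703 41.33370105116137 [-7.78250331e-04 -2.09800261e-03  4.13389173e+01]
roller 705 [-52.35695316  31.23737024  68.99202811] [-69.85496837 -62.85086459  52.13612312] [-19.05805709  80.60109748  77.40934801]
extr [[  41. -194.   51.]
 [  84. -122.  100.]
 [ 161.  -95.  119.]]
arm [ 57. -43.  90.] [ 78.  48. 148.] [ 66.   9. 130.]
table 0.1333025334707827
right stuff [[ 250. -499.   61.]
 [ 463. -206.  102.]
 [ 520.   14.  456.]]
```

```bash
cat >> h.py <<'E'
JP=np.array([525.1,166.0,6.2]); JY=0.166
def JR(): return R.from_euler('z',JY).as_matrix()
def j2w(p): return JR()@np.asarray(p,float)+JP
def w2j(p): return (np.asarray(p)-JP)@JR()
def goto(pj,flip=1,world=False,yaw=None):
    o=r.observe(); M=R.from_rotvec(o['tcp_rot']).as_matrix()
    W=np.asarray(pj,float) if world else j2w(pj)
    y=JY if yaw is None else yaw
    G=R.from_euler('z',y).as_matrix()@np.diag([1,-1,-1])@np.diag([flip,flip,1])
    d=M.T@(W-o['tcp_pos'])/1000; w=R.from_matrix(M.T@G).as_rotvec()/np.radians(6)
    print('t',o['t'],'jig',w2j(o['tcp_pos']).round(2),'F',o['ft_force'].round(2),'-> d',d.round(4),'w',w.round(3),'world',W.round(1))
E
python3 - <<'E'
from h import *
o=r.observe(); print(R.from_rotvec(o['tcp_rot']).as_matrix().round(3))
P=cloud('top',np.load('pics/top0.npy')); Q=(P-JP)@JR()
m=(Q[...,2]>52)&(Q[...,2]<80)&(Q[...,0]>-75)&(Q[...,0]<-25)&(Q[...,1]>-45)&(Q[...,1]<100)
d=Q[m]; top=d[d[:,2]>64]; print(len(top),np.polyfit(top[:,1],top[:,0],1),top.max(0),top.min(0))
goto([450,-250,400],1,True,0); goto([450,-250,400],-1,True,0)
goto([-90,24,200],1);goto([-90,24,200],-1)
E
```

```text
[[ 0.964  0.266 -0.   ]
 [ 0.266 -0.964  0.001]
 [ 0.    -0.001 -1.   ]]
812 [  0.07764172 -50.1042662 ] [-31.97573146  78.22523362  72.1063392 ] [-65.38796585 -31.81412264  64.00308587]
t 0.15 jig [-481.17 -698.49  208.01] F [0.43 0.36 0.37] -> d [ 0.3674 -0.2645 -0.1856] w [-0.008  0.     2.567] world [ 450. -250.  400.]
t 0.15 jig [-481.17 -698.49  208.01] F [0.43 0.36 0.37] -> d [ 0.3674 -0.2645 -0.1856] w [-0.0000e+00 -1.1000e-02 -2.7433e+01] world [ 450. -250.  400.]
t 0.15 jig [-481.17 -698.49  208.01] F [0.43 0.36 0.37] -> d [ 0.4632 -0.6785  0.0086] w [-0.008 -0.     0.981] world [432.4 174.8 206.2]
t 0.15 jig [-481.17 -698.49  208.01] F [0.43 0.36 0.37] -> d [ 0.4632 -0.6785  0.0086] w [ 0.0000e+00 -1.1000e-02 -2.9019e+01] world [432.4 174.8 206.2]
```

```bash
python3 - <<'E'
from h import *
P=cloud('scene',np.load('pics/scene0.npy'))
for u,v in [(433,75),(437,95),(429,85),(455,90),(433,125),(435,145)]: print(u,v,P[v,u].round())
goto([380,-350,400],1,True,JY)
goto([390,50,350],1,True,JY)
E
```

```text
433 75 [ 681. -615.    7.]
437 95 [ 606. -498.    4.]
429 85 [ 502. -160.  197.]
455 90 [ 574. -563.    6.]
433 125 [ 471. -165.   99.]
435 145 [ 456. -172.   43.]
t 0.15 jig [-481.17 -698.49  208.01] F [0.43 0.36 0.37] -> d [ 0.2734 -0.1866 -0.1856] w [-0.008 -0.     0.981] world [ 380. -350.  400.]
t 0.15 jig [-481.17 -698.49  208.01] F [0.43 0.36 0.37] -> d [ 0.3892 -0.5696 -0.1353] w [-0.008 -0.     0.981] world [390.  50. 350.]
```

Request:
{"op": "send_rows", "data": {
  "targets": [
    {"dx": 0.035,"dy": -0.02,"dz": -0.03,"wz": 0.1},
    {"dx": 0.07,"dy": -0.04,"dz": -0.06,"wz": 0.2},
    {"dx": 0.1,"dy": -0.06,"dz": -0.09,"wz": 0.4},
    {"dx": 0.13,"dy": -0.085,"dz": -0.12,"wz": 0.5},
    {"dx": 0.16,"dy": -0.11,"dz": -0.15,"wz": 0.6},
    {"dx": 0.19,"dy": -0.13,"dz": -0.18,"wz": 0.7},
    {"dx": 0.22,"dy": -0.15,"dz": -0.186,"wz": 0.8},
    {"dx": 0.25,"dy": -0.17,"dz": -0.186,"wz": 0.9},
    {"dx": 0.273,"dy": -0.187,"dz": -0.186,"wz": 0.98},
    {"dx": 0.285,"dy": -0.225,"dz": -0.18,"wz": 0.98,"jaw": 0.06}
  ]
}}

```text
schema error: expected keys dx, dy, dz, wx, wy, wz, jaw
```

```bash
python3 - <<'E'
from h import *
goto([390,50,350],1,True,JY)
goto([-90,24,150])
print(r.observe()['q'])
E
```

```text
t 0.15 jig [-481.17 -698.49  208.01] F [0.43 0.36 0.37] -> d [ 0.3892 -0.5696 -0.1353] w [-0.008 -0.     0.981] world [390.  50. 350.]
t 0.15 jig [-481.17 -698.49  208.01] F [0.43 0.36 0.37] -> d [ 0.4632 -0.6785  0.0586] w [-0.008 -0.     0.981] world [432.4 174.8 156.2]
[-1.40762063e+00  4.91413831e-01  1.55928726e+00 -1.23943745e-05
  1.09167809e+00 -1.05585621e-01]
```

Request:
{"op": "send_rows", "data": {
  "targets": [
    {"dx": 0.035,"dy": -0.02,"dz": -0.03,"wx": 0,"wy": 0,"wz": 0.1,"jaw": 0.06},
    {"dx": 0.07,"dy": -0.04,"dz": -0.06,"wx": 0,"wy": 0,"wz": 0.2,"jaw": 0.06},
    {"dx": 0.1,"dy": -0.06,"dz": -0.09,"wx": 0,"wy": 0,"wz": 0.4,"jaw": 0.06},
    {"dx": 0.13,"dy": -0.085,"dz": -0.12,"wx": 0,"wy": 0,"wz": 0.5,"jaw": 0.06},
    {"dx": 0.16,"dy": -0.11,"dz": -0.15,"wx": 0,"wy": 0,"wz": 0.6,"jaw": 0.06},
    {"dx": 0.19,"dy": -0.13,"dz": -0.18,"wx": 0,"wy": 0,"wz": 0.7,"jaw": 0.06},
    {"dx": 0.22,"dy": -0.15,"dz": -0.186,"wx": 0,"wy": 0,"wz": 0.8,"jaw": 0.06},
    {"dx": 0.25,"dy": -0.17,"dz": -0.186,"wx": 0,"wy": 0,"wz": 0.9,"jaw": 0.06},
    {"dx": 0.273,"dy": -0.187,"dz": -0.186,"wx": 0,"wy": 0,"wz": 0.98,"jaw": 0.06},
    {"dx": 0.285,"dy": -0.225,"dz": -0.18,"wx": 0,"wy": 0,"wz": 0.98,"jaw": 0.06}
  ]
}}

```text
t: 0.98
tcp_pos: [381.3, -319.3, 396.4]
tcp_rot: [3.129, 0.26, 0.003]
ft_force: [0.6, -0.2, -0.5]
opening: 0.633
```

```bash
python3 - <<'E'
from h import *
goto([390,50,350],1,True,JY)
goto([-90,24,150])
print(r.observe()['q'])
E
```

```text
t 0.9833 jig [-222.02 -454.86  390.24] F [ 0.65 -0.17 -0.49] -> d [ 0.0695 -0.3629  0.0459] w [ 0.018 -0.016 -0.002] world [390.  50. 350.]
t 0.9833 jig [-222.02 -454.86  390.24] F [ 0.65 -0.17 -0.49] -> d [ 0.1315 -0.4793  0.2396] w [ 0.018 -0.016 -0.002] world [432.4 174.8 156.2]
[-8.30228837e-01  1.59647764e-01  1.57039315e+00  3.81353089e-04
  1.40905811e+00  5.74693526e-01]
```

Request:
{"op": "send_rows", "data": {
  "targets": [
    {"dx": 0.008,"dy": -0.04,"dz": 0.005,"wx": 0,"wy": 0,"wz": 0,"jaw": 0.06},
    {"dx": 0.016,"dy": -0.08,"dz": 0.01,"wx": 0,"wy": 0,"wz": 0,"jaw": 0.06},
    {"dx": 0.024,"dy": -0.12,"dz": 0.015,"wx": 0,"wy": 0,"wz": 0,"jaw": 0.06},
    {"dx": 0.032,"dy": -0.16,"dz": 0.02,"wx": 0,"wy": 0,"wz": 0,"jaw": 0.06},
    {"dx": 0.04,"dy": -0.2,"dz": 0.025,"wx": 0,"wy": 0,"wz": 0,"jaw": 0.06},
    {"dx": 0.048,"dy": -0.24,"dz": 0.03,"wx": 0,"wy": 0,"wz": 0,"jaw": 0.06},
    {"dx": 0.056,"dy": -0.28,"dz": 0.035,"wx": 0,"wy": 0,"wz": 0,"jaw": 0.06},
    {"dx": 0.064,"dy": -0.32,"dz": 0.04,"wx": 0,"wy": 0,"wz": 0,"jaw": 0.06},
    {"dx": 0.07,"dy": -0.36,"dz": 0.046,"wx": 0,"wy": 0,"wz": 0,"jaw": 0.06},
    {"dx": 0.085,"dy": -0.39,"dz": 0.065,"wx": 0,"wy": 0,"wz": 0,"jaw": 0.06}
  ]
}}

```text
t: 1.82
tcp_pos: [397.5, 81.2, 332.0]
tcp_rot: [3.131, 0.262, 0.006]
ft_force: [1.7, -1.8, 0.1]
opening: 0.629
```

```bash
python3 - <<'E'
from h import *
goto([-95,24,150]); goto([-95,24,48])
print(r.observe()['q'])
E
```

```text
t 1.8167 jig [-139.86  -62.5   325.83] F [ 1.67 -1.85  0.06] -> d [ 0.0443 -0.0865  0.176 ] w [ 0.004 -0.037  0.009] world [427.4 174.  156.2]
t 1.8167 jig [-139.86  -62.5   325.83] F [ 1.67 -1.85  0.06] -> d [ 0.0439 -0.0866  0.278 ] w [ 0.004 -0.037  0.009] world [427.4 174.   54.2]
[3.83815293e-02 4.56579898e-02 1.86861592e+00 1.32087314e-04
 1.22344575e+00 1.44216928e+00]
```

Request:
{"op": "send_rows", "data": {
  "targets": [
    {"dx": 0.009,"dy": -0.017,"dz": 0.035,"wx": 0,"wy": -0.04,"wz": 0,"jaw": 0.06},
    {"dx": 0.018,"dy": -0.034,"dz": 0.07,"wx": 0,"wy": -0.04,"wz": 0,"jaw": 0.06},
    {"dx": 0.027,"dy": -0.052,"dz": 0.105,"wx": 0,"wy": -0.04,"wz": 0,"jaw": 0.06},
    {"dx": 0.036,"dy": -0.07,"dz": 0.14,"wx": 0,"wy": -0.04,"wz": 0,"jaw": 0.06},
    {"dx": 0.044,"dy": -0.0865,"dz": 0.176,"wx": 0,"wy": -0.04,"wz": 0,"jaw": 0.06},
    {"dx": 0.044,"dy": -0.0865,"dz": 0.176,"wx": 0,"wy": -0.04,"wz": 0,"jaw": 0.06},
    {"dx": 0.044,"dy": -0.0865,"dz": 0.176,"wx": 0,"wy": -0.04,"wz": 0,"jaw": 0.06}
  ]
}}

```text
t: 2.4
tcp_pos: [426.6, 171.5, 153.3]
tcp_rot: [3.129, 0.263, -0.013]
ft_force: [-0.1, -0.2, 0.2]
opening: 0.628
```

```bash
cat >> h.py <<'E'
def wray(o,u,v):
    c=r.calibration('wrist');K=c['K'];x=np.array([u-K[0,2],v-K[1,2]])/K[0,0];a=np.hypot(*x)
    d=np.r_[x/max(a,1e-9)*np.sin(a),np.cos(a)]
    T=c['tool_from_camera']; M=R.from_rotvec(o['tcp_rot']).as_matrix()
    return M@T[:3,3]+o['tcp_pos'], M@T[:3,:3]@d
def wplane(o,u,v,z):
    p,d=wray(o,u,v); return p+d*(z-p[2])/d[2]
def wcloud(o,D):
    c=r.calibration('wrist');K=c['K']; v,u=np.mgrid[:480,:640]
    x=(u-K[0,2])/K[0,0]; y=(v-K[1,2])/K[0,0]; a=np.hypot(x,y)+1e-9
    q=np.stack([np.tan(a)*x/a*D,np.tan(a)*y/a*D,D],-1); q[a>1.4]=0
    T=c['tool_from_camera']; M=R.from_rotvec(o['tcp_rot']).as_matrix()
    return (q@T[:3,:3].T+T[:3,3])@M.T+o['tcp_pos']
def snap(n,tag):
    import pickle
    o=r.observe(); p,d=r.read_camera(n); cv2.imwrite(f'pics/{tag}.png',p[:,:,::-1]); np.save(f'pics/{tag}.npy',d); pickle.dump(o,open(f'pics/{tag}.pkl','wb')); return o,p,d
E
python3 - <<'E'
from h import *
o,p,d=snap('wrist','w1')
goto([-95,24,48])
Q=w2j(wcloud(o,d))
m=(d>0)&(Q[...,2]>30)&(Q[...,2]<38)&(Q[...,0]>-115)&(Q[...,0]<-20)&(Q[...,1]>-50)&(Q[...,1]<100)
print('deck',m.sum(),np.median(Q[m][:,2]))
m=(d>0)&(Q[...,2]>58)&(Q[...,2]<75)&(Q[...,0]>-75)&(Q[...,0]<-20)&(Q[...,1]>-50)&(Q[...,1]<100)
t=Q[m];print('roller',len(t),np.polyfit(t[:,1],t[:,0],1) if len(t) else 0,t.min(0),t.max(0))
E
```

```text
t 2.45 jig [-95.59  21.24 148.63] F [-0.94 -0.78  0.98] -> d [ 0.0011 -0.0028  0.1006] w [0.003 0.05  0.009] world [427.4 174.   54.2]
deck 15495 34.03003309370392
roller 6894 [  0.07925231 -49.72415997] [-67.66694724 -31.23916968  58.01790075] [-29.04913741  79.87736538  70.11349224]
```

View pics/w1.png

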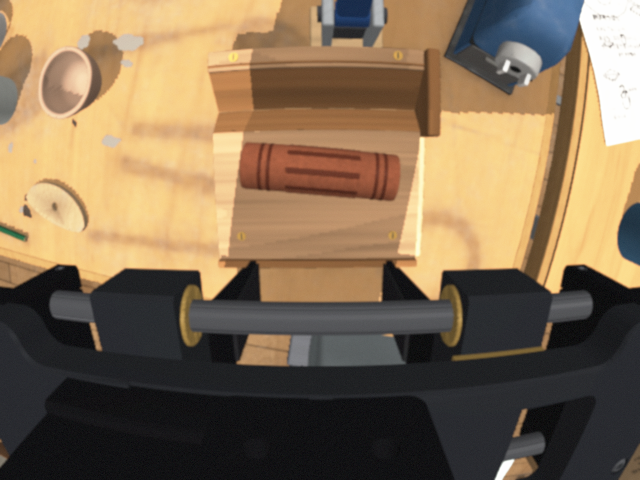

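```bash
python3 - <<'E'
from h import *
import pickle
o=pickle.load(open('pics/w1.pkl','rb')); D=np.load('pics/w1.npy'); Q=w2j(wcloud(o,D))
def sel(x0,x1,y0,y1,z0,z1):
    m=(D>0)&(Q[...,0]>x0)&(Q[...,0]<x1)&(Q[...,1]>y0)&(Q[...,1]<y1)&(Q[...,2]>z0)&(Q[...,2]<z1); return Q[m]
t=sel(-22,44,-75,-45,52,60); print('stoptop',len(t),np.percentile(t,[2,50,98],axis=0).round(1))
t=sel(6,26,-45,95,20,46); c=np.polyfit(t[:,1],t[:,0]-t[:,2],1); print('far face x-z (want -16)',len(t),c)
t=sel(30,43,-45,95,44,52); print('cheek top',len(t),np.median(t[:,2]))
t=sel(-124,-119,-45,95,36,44); print('lip',len(t),t.mean(0))
t=sel(-115,-40,98,112,30,38); print('deck +y edge',t[:,1].max())
for (a,b) in [(233,57),(398,56),(241,237),(393,237)]: print(w2j(wplane(o,a,b,JP[2]+(48 if b<100 else 34))).round(1))
E
```

```text
stoptop 1192 [[-19.9 -62.4  52.7]
 [ 10.5 -57.   55.5]
 [ 42.3 -52.6  57.2]]
far face x-z (want -16) 5327 [-9.79234481e-03 -1.59136624e+01]
cheek top 3175 46.97871790346235
lip 1036 [-121.24900209   24.47111757   39.67282476]
deck +y edge 106.82900879851773
[36.9 87.2 48. ]
[ 37.4 -32.8  48. ]
[-101.9   86.6   34. ]
[-101.6  -34.5   34. ]
```

Request:
{"op": "send_rows", "data": {
  "targets": [
    {"dx": 0.004,"dy": -0.002,"dz": 0.03,"wx": 0,"wy": 0.05,"wz": 0,"jaw": 0.06},
    {"dx": 0.004,"dy": -0.002,"dz": 0.06,"wx": 0,"wy": 0.05,"wz": 0,"jaw": 0.06},
    {"dx": 0.004,"dy": -0.002,"dz": 0.085,"wx": 0,"wy": 0.05,"wz": 0,"jaw": 0.06},
    {"dx": 0.004,"dy": -0.002,"dz": 0.1,"wx": 0,"wy": 0.05,"wz": 0,"jaw": 0.06},
    {"dx": 0.004,"dy": -0.002,"dz": 0.108,"wx": 0,"wy": 0.05,"wz": 0,"jaw": 0.06},
    {"dx": 0.004,"dy": -0.002,"dz": 0.108,"wx": 0,"wy": 0.05,"wz": 0,"jaw": 0.06},
    {"dx": 0.004,"dy": -0.002,"dz": 0.108,"wx": 0,"wy": 0.05,"wz": 0,"jaw": 0.06}
  ]
}}

```text
t: 3.03
tcp_pos: [431.4, 173.6, 47.9]
tcp_rot: [-3.131, -0.26, -0.005]
ft_force: [0.2, -0.2, 1.1]
opening: 0.628
```

```bash
sed -i 's/^JP=.*/JP=np.array([525.0,167.0,6.2]); JY=0.170/' h.py; python3 - <<'E'
from h import *
o,p,d=snap('wrist','w2')
goto([-55,22,40])
E
```

```text
t 3.0833 jig [-91.07  22.42  41.86] F [0.14 0.55 0.26] -> d [0.0361 0.0003 0.002 ] w [-0.001 -0.034 -0.041] world [467.1 179.4  46.2]
```

View pics/w2.png

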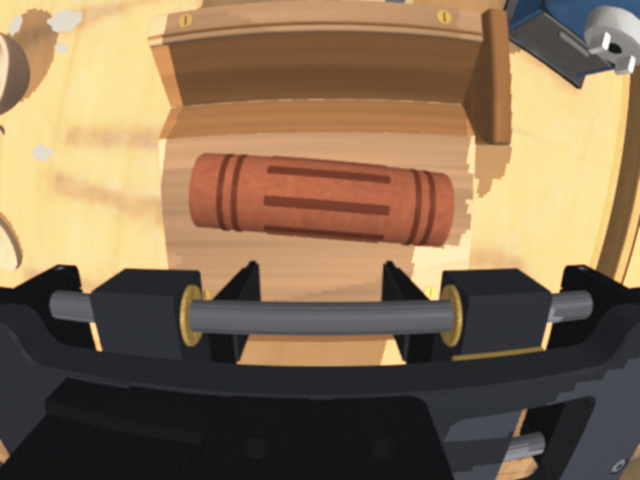

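Request:
{"op": "send_rows", "data": {
  "targets": [
    {"dx": 0.004,"dy": 0,"dz": 0.001,"wx": 0,"wy": 0,"wz": -0.04,"jaw": 0.06},
    {"dx": 0.008,"dy": 0,"dz": 0.001,"wx": 0,"wy": 0,"wz": -0.04,"jaw": 0.06},
    {"dx": 0.0105,"dy": 0,"dz": 0.001,"wx": 0,"wy": 0,"wz": -0.04,"jaw": 0.06},
    {"dx": 0.0125,"dy": 0,"dz": 0.001,"wx": 0,"wy": 0,"wz": -0.04,"jaw": 0.06},
    {"dx": 0.0145,"dy": 0,"dz": 0.001,"wx": 0,"wy": 0,"wz": -0.04,"jaw": 0.06},
    {"dx": 0.0165,"dy": 0,"dz": 0.001,"wx": 0,"wy": 0,"wz": -0.04,"jaw": 0.06},
    {"dx": 0.0185,"dy": 0,"dz": 0.001,"wx": 0,"wy": 0,"wz": -0.04,"jaw": 0.06},
    {"dx": 0.0205,"dy": 0,"dz": 0.001,"wx": 0,"wy": 0,"wz": -0.04,"jaw": 0.06},
    {"dx": 0.0225,"dy": 0,"dz": 0.001,"wx": 0,"wy": 0,"wz": -0.04,"jaw": 0.06},
    {"dx": 0.0245,"dy": 0,"dz": 0.001,"wx": 0,"wy": 0,"wz": -0.04,"jaw": 0.06}
  ]
}}

```text
t: 3.92
tcp_pos: [454.9, 177.9, 45.5]
tcp_rot: [3.13, 0.267, 0.001]
ft_force: [-0.2, -0.1, 0.4]
opening: 0.634
```

```bash
python3 - <<'E'
from h import *
o,p,d=snap('wrist','w3')
goto([-35,22,40])
Q=w2j(wcloud(o,d))
m=(d>0)&(Q[...,2]>60)&(Q[...,2]<75)&(Q[...,0]>-60)&(Q[...,0]<15)&(Q[...,1]>-50)&(Q[...,1]<100)
t=Q[m];print('roller',len(t),np.polyfit(t[:,1],t[:,0],1) if len(t) else 0,t.min(0),t.max(0))
E
```

```text
t 3.9667 jig [-66.85  22.61  39.29] F [ 1.32 -0.16  0.43] -> d [ 0.0319  0.0006 -0.0007] w [ 0.001 -0.014  0.003] world [486.8 182.8  46.2]
roller 17943 [  0.07753935 -36.21885675] [-59.9844298  -33.59821293  60.00025849] [-16.07703007  77.67278189  74.98887596]
```

View pics/w3.png

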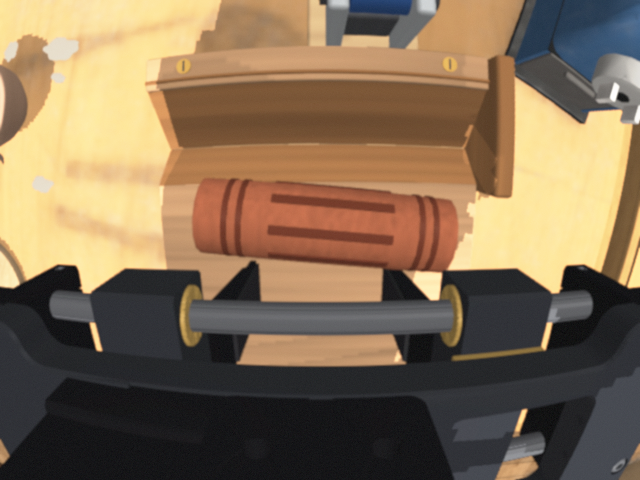

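Request:
{"op": "send_rows", "data": {
  "targets": [
    {"dx": 0.002,"dy": 0,"dz": 0,"wx": 0,"wy": 0,"wz": 0,"jaw": 0.06},
    {"dx": 0.004,"dy": 0,"dz": 0,"wx": 0,"wy": 0,"wz": 0,"jaw": 0.06},
    {"dx": 0.006,"dy": 0,"dz": 0,"wx": 0,"wy": 0,"wz": 0,"jaw": 0.06},
    {"dx": 0.008,"dy": 0,"dz": 0,"wx": 0,"wy": 0,"wz": 0,"jaw": 0.06},
    {"dx": 0.01,"dy": 0,"dz": 0,"wx": 0,"wy": 0,"wz": 0,"jaw": 0.06},
    {"dx": 0.012,"dy": 0,"dz": 0,"wx": 0,"wy": 0,"wz": 0,"jaw": 0.06},
    {"dx": 0.014,"dy": 0,"dz": 0,"wx": 0,"wy": 0,"wz": 0,"jaw": 0.06},
    {"dx": 0.016,"dy": 0,"dz": 0,"wx": 0,"wy": 0,"wz": 0,"jaw": 0.06},
    {"dx": 0.018,"dy": 0,"dz": 0,"wx": 0,"wy": 0,"wz": 0,"jaw": 0.06},
    {"dx": 0.02,"dy": 0,"dz": 0,"wx": 0,"wy": 0,"wz": 0,"jaw": 0.06}
  ]
}}

```text
t: 4.8
tcp_pos: [474.6, 181.3, 45.5]
tcp_rot: [3.13, 0.267, 0.002]
ft_force: [0.1, -0.4, -0.6]
opening: 0.631
```

```bash
cat > look.py <<'E'
from h import *
import sys
o,p,d=snap('wrist',sys.argv[1])
goto([-35,22,40])
Q=w2j(wcloud(o,d)); c=p.astype(int)
red=(c[...,0]-c[...,2]>70)&(c[...,0]<200)
m=(d>0)&red&(Q[...,2]>40)&(Q[...,2]<75)&(Q[...,0]>-60)&(Q[...,0]<24)&(Q[...,1]>-70)&(Q[...,1]<100)
t=Q[m]; h=t[t[:,2]>np.percentile(t[:,2],99)-5]
print('roller',len(t),len(h),np.polyfit(h[:,1],h[:,0],1),h.min(0),h.max(0),'ztop@y',np.polyfit(h[:,1],h[:,2],1))
E
python3 look.py w4
```

```text
t 4.85 jig [-46.82  22.59  39.32] F [0.62 1.28 0.01] -> d [ 0.0118  0.0006 -0.0007] w [ 0.001 -0.014  0.003] world [486.8 182.8  46.2]
roller 19309 11459 [  0.07553177 -13.79094173] [-35.54619417 -34.49314343  63.58655103] [ 2.0018463  75.98593754 74.98243952] ztop@y [-1.57470385e-02  6.64053039e+01]
```

View pics/w4.png

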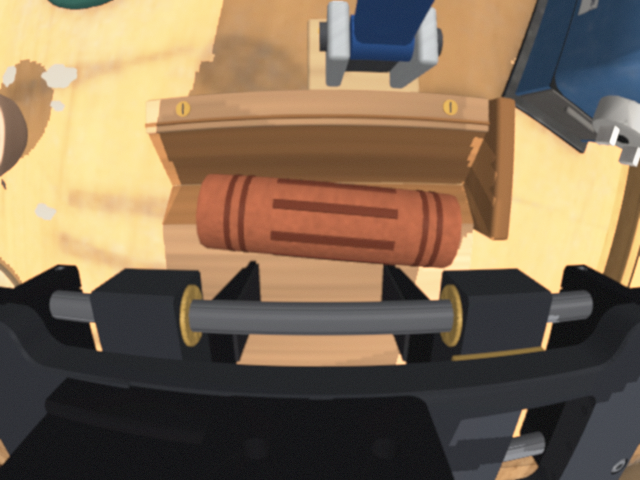

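Request:
{"op": "send_rows", "data": {
  "targets": [
    {"dx": 0.002,"dy": 0,"dz": 0,"wx": 0,"wy": 0,"wz": 0,"jaw": 0.06},
    {"dx": 0.004,"dy": 0,"dz": 0,"wx": 0,"wy": 0,"wz": 0,"jaw": 0.06},
    {"dx": 0.006,"dy": 0,"dz": 0,"wx": 0,"wy": 0,"wz": 0,"jaw": 0.06},
    {"dx": 0.008,"dy": 0,"dz": 0,"wx": 0,"wy": 0,"wz": 0,"jaw": 0.06},
    {"dx": 0.01,"dy": 0,"dz": 0,"wx": 0,"wy": 0,"wz": 0,"jaw": 0.06},
    {"dx": 0.012,"dy": 0,"dz": 0,"wx": 0,"wy": 0,"wz": 0,"jaw": 0.06},
    {"dx": 0.013,"dy": 0,"dz": 0,"wx": 0,"wy": 0,"wz": 0,"jaw": 0.06},
    {"dx": 0.013,"dy": 0,"dz": 0,"wx": 0,"wy": 0,"wz": 0,"jaw": 0.06}
  ]
}}

```text
t: 5.52
tcp_pos: [487.4, 183.5, 45.5]
tcp_rot: [-3.13, -0.267, -0.002]
ft_force: [-0.4, 0.1, 0.5]
opening: 0.629
```

```bash
python3 look.py w5
```

```text
t 5.5667 jig [-34.41  22.6   39.3 ] F [-0.9   0.47 -0.07] -> d [-0.0006  0.0006 -0.0007] w [ 0.001 -0.009  0.003] world [486.8 182.8  46.2]
roller 17747 12989 [-0.01099036  1.24813623] [-22.70554284 -63.83892366  53.06111497] [23.96211966 74.11585756 71.33432627] ztop@y [3.99020291e-04 5.57317976e+01]
```

View pics/w5.png

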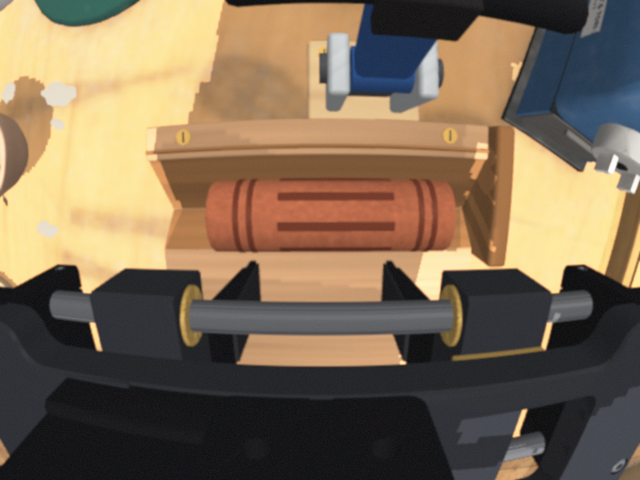

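```bash
python3 - <<'E'
from h import *
goto([-34,23,90]); goto([-3,102,90]); goto([-3,102,36])
import pickle
o=pickle.load(open('pics/w5.pkl','rb')); D=np.load('pics/w5.npy'); Q=w2j(wcloud(o,D))
m=(D>0)&(abs(Q[...,0])<8)&(Q[...,2]>52)&(Q[...,2]<60)&(Q[...,1]<100); print(np.percentile(Q[m][:,1],[.5,1,5,95,99,99.5]).round(1))
# ends by pixel rows at z=57 line
for u,v in [(208,208),(455,208)]: print(w2j(wplane(o,u,v,JP[2]+52)))
E
```

```text
t 5.5667 jig [-34.41  22.6   39.3 ] F [-0.9   0.47 -0.07] -> d [ 0.0005 -0.0004 -0.0507] w [ 0.001 -0.009  0.003] world [487.6 183.9  96.2]
t 5.5667 jig [-34.41  22.6   39.3 ] F [-0.9   0.47 -0.07] -> d [ 0.0315 -0.0794 -0.0507] w [ 0.001 -0.009  0.003] world [504.8 267.   96.2]
t 5.5667 jig [-34.41  22.6   39.3 ] F [-0.9   0.47 -0.07] -> d [ 0.0314 -0.0794  0.0033] w [ 0.001 -0.009  0.003] world [504.8 267.   42.2]
[-62.5 -61.6 -55.6  67.5  72.4  73.1]
[ 5.42246894 73.79090602 52.        ]
[  5.66884321 -36.36324346  52.        ]
```

Request:
{"op": "send_rows", "data": {
  "targets": [
    {"dx": 0,"dy": 0,"dz": -0.03,"wx": 0,"wy": 0,"wz": 0,"jaw": 0.0},
    {"dx": 0.001,"dy": -0.005,"dz": -0.051,"wx": 0,"wy": 0,"wz": 0,"jaw": 0.0},
    {"dx": 0.01,"dy": -0.03,"dz": -0.051,"wx": 0,"wy": 0,"wz": 0,"jaw": 0.0},
    {"dx": 0.02,"dy": -0.055,"dz": -0.051,"wx": 0,"wy": 0,"wz": 0,"jaw": 0.0},
    {"dx": 0.0315,"dy": -0.0795,"dz": -0.051,"wx": 0,"wy": 0,"wz": 0,"jaw": 0.0},
    {"dx": 0.0315,"dy": -0.0795,"dz": -0.04,"wx": 0,"wy": 0,"wz": 0,"jaw": 0.0},
    {"dx": 0.0315,"dy": -0.0795,"dz": -0.02,"wx": 0,"wy": 0,"wz": 0,"jaw": 0.0},
    {"dx": 0.0315,"dy": -0.0795,"dz": -0.006,"wx": 0,"wy": 0,"wz": 0,"jaw": 0.0},
    {"dx": 0.0315,"dy": -0.0795,"dz": 0.0,"wx": 0,"wy": 0,"wz": 0,"jaw": 0.0},
    {"dx": 0.0315,"dy": -0.0795,"dz": 0.003,"wx": 0,"wy": 0,"wz": 0,"jaw": 0.0}
  ]
}}

```text
t: 6.4
tcp_pos: [504.2, 266.7, 41.4]
tcp_rot: [3.13, 0.267, -0.001]
ft_force: [-0.4, -0.2, -0.3]
opening: 0.016
```

```bash
python3 - <<'E'
from h import *
o,p,d=snap('wrist','w6')
goto([-2,70,37])
E
```

```text
t 6.45 jig [ -3.38 101.76  35.47] F [ 0.14 -0.77  0.49] -> d [ 0.0014  0.0318 -0.0015] w [0.004 0.004 0.001] world [511.2 235.7  43.2]
```

View pics/w6.png

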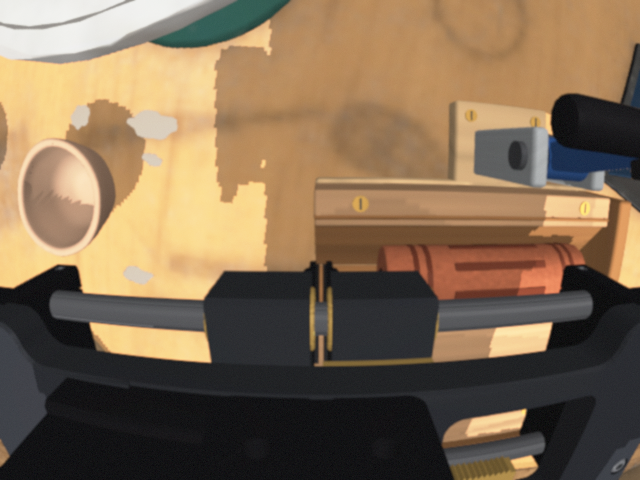

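Request:
{"op": "send_rows", "data": {
  "targets": [
    {"dx": 0.001,"dy": 0.004,"dz": 0,"wx": 0,"wy": 0,"wz": 0,"jaw": 0.0},
    {"dx": 0.001,"dy": 0.008,"dz": 0,"wx": 0,"wy": 0,"wz": 0,"jaw": 0.0},
    {"dx": 0.001,"dy": 0.011,"dz": 0,"wx": 0,"wy": 0,"wz": 0,"jaw": 0.0},
    {"dx": 0.001,"dy": 0.013,"dz": 0,"wx": 0,"wy": 0,"wz": 0,"jaw": 0.0},
    {"dx": 0.001,"dy": 0.015,"dz": 0,"wx": 0,"wy": 0,"wz": 0,"jaw": 0.0},
    {"dx": 0.001,"dy": 0.017,"dz": 0,"wx": 0,"wy": 0,"wz": 0,"jaw": 0.0},
    {"dx": 0.001,"dy": 0.019,"dz": 0,"wx": 0,"wy": 0,"wz": 0,"jaw": 0.0},
    {"dx": 0.001,"dy": 0.021,"dz": 0,"wx": 0,"wy": 0,"wz": 0,"jaw": 0.0},
    {"dx": 0.001,"dy": 0.023,"dz": 0,"wx": 0,"wy": 0,"wz": 0,"jaw": 0.0},
    {"dx": 0.001,"dy": 0.025,"dz": 0,"wx": 0,"wy": 0,"wz": 0,"jaw": 0.0}
  ]
}}

```text
t: 7.28
tcp_pos: [510.1, 242.7, 42.6]
tcp_rot: [-3.13, -0.267, -0.002]
ft_force: [-0.5, 1.2, -0.5]
opening: 0.005
```

```bash
python3 - <<'E'
from h import *
goto([-2,67,36])
o,p,d=snap('wrist','w7')
goto([-2,67,36])
goto([-2,67,36])
E
```

```text
t 7.2833 jig [-1.91 77.11 36.41] F [-0.46  1.16 -0.5 ] -> d [-0.0001  0.0101  0.0004] w [-0.001 -0.012  0.004] world [511.7 232.7  42.2]
t 7.3333 jig [-1.92 76.84 36.4 ] F [-0.13  1.29  0.95] -> d [-0.0001  0.0098  0.0004] w [ 0.    -0.011  0.003] world [511.7 232.7  42.2]
t 7.3333 jig [-1.92 76.84 36.4 ] F [-0.13  1.29  0.95] -> d [-0.0001  0.0098  0.0004] w [ 0.    -0.011  0.003] world [511.7 232.7  42.2]
```

View pics/w7.png

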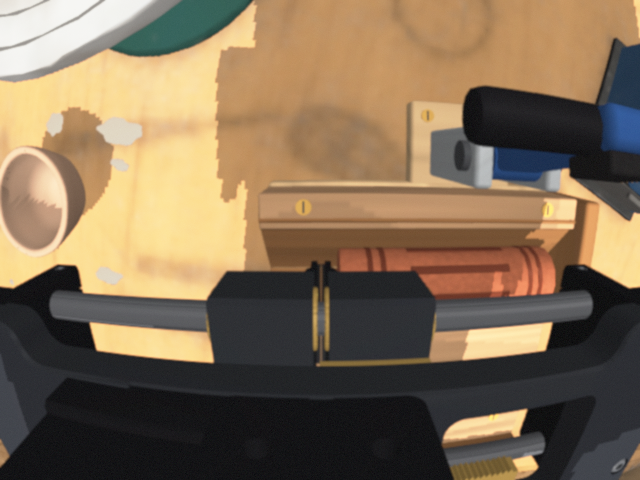

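Request:
{"op": "send_rows", "data": {
  "targets": [
    {"dx": 0,"dy": 0.001,"dz": 0,"wx": 0,"wy": 0,"wz": 0,"jaw": 0.0},
    {"dx": 0,"dy": 0.002,"dz": 0,"wx": 0,"wy": 0,"wz": 0,"jaw": 0.0},
    {"dx": 0,"dy": 0.003,"dz": 0,"wx": 0,"wy": 0,"wz": 0,"jaw": 0.0},
    {"dx": 0,"dy": 0.004,"dz": 0,"wx": 0,"wy": 0,"wz": 0,"jaw": 0.0},
    {"dx": 0,"dy": 0.005,"dz": 0,"wx": 0,"wy": 0,"wz": 0,"jaw": 0.0},
    {"dx": 0,"dy": 0.006,"dz": 0,"wx": 0,"wy": 0,"wz": 0,"jaw": 0.0}
  ]
}}

```text
t: 7.83
tcp_pos: [511.1, 236.7, 42.6]
tcp_rot: [-3.13, -0.267, -0.002]
ft_force: [0.1, 1.5, 1.4]
opening: 0.004
```

Request:
{"op": "send_rows", "data": {
  "targets": [
    {"dx": 0,"dy": 0.0005,"dz": 0,"wx": 0,"wy": 0,"wz": 0,"jaw": 0.0},
    {"dx": 0,"dy": 0.001,"dz": 0,"wx": 0,"wy": 0,"wz": 0,"jaw": 0.0}
  ]
}}

```text
t: 8.0
tcp_pos: [511.2, 235.7, 42.6]
tcp_rot: [-3.13, -0.267, -0.002]
ft_force: [0.5, 2.8, 1.2]
opening: 0.004
```

Request:
{"op": "send_rows", "data": {
  "targets": [
    {"dx": 0,"dy": 0.0005,"dz": 0,"wx": 0,"wy": 0,"wz": 0,"jaw": 0.0},
    {"dx": 0,"dy": 0.001,"dz": 0,"wx": 0,"wy": 0,"wz": 0,"jaw": 0.0}
  ]
}}

```text
t: 8.17
tcp_pos: [511.4, 234.8, 42.6]
tcp_rot: [-3.13, -0.267, -0.002]
ft_force: [-0.3, 1.8, 1.7]
opening: 0.007
```

Request:
{"op": "send_rows", "data": {
  "targets": [
    {"dx": 0,"dy": 0.0004,"dz": 0,"wx": 0,"wy": 0,"wz": 0,"jaw": 0.0},
    {"dx": 0,"dy": 0.0008,"dz": 0,"wx": 0,"wy": 0,"wz": 0,"jaw": 0.0}
  ]
}}

```text
t: 8.33
tcp_pos: [511.6, 234.0, 42.6]
tcp_rot: [-3.13, -0.267, -0.002]
ft_force: [0.5, 2.4, 0.3]
opening: 0.003
```

```bash
python3 - <<'E'
from h import *
o,p,d=snap('wrist','w8')
goto([-2,67,36])
cv2.imwrite('pics/w8c.png',cv2.resize(p[170:310,300:620,::-1],(800,350),interpolation=cv2.INTER_CUBIC))
E
```

```text
t 8.3833 jig [-1.91 68.25 36.38] F [-0.24  2.18  0.98] -> d [-0.0001  0.0012  0.0004] w [ 0.001 -0.011  0.004] world [511.7 232.7  42.2]
```

View pics/w8c.png

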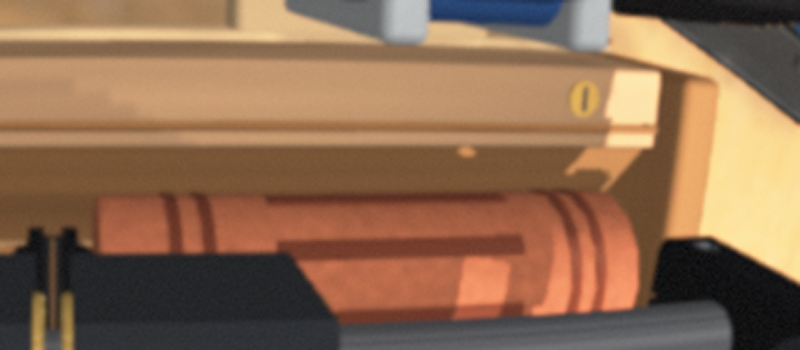

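Request:
{"op": "send_rows", "data": {
  "targets": [
    {"dx": 0,"dy": 0.0004,"dz": 0,"wx": 0,"wy": 0,"wz": 0,"jaw": 0.0},
    {"dx": 0,"dy": 0.0008,"dz": 0,"wx": 0,"wy": 0,"wz": 0,"jaw": 0.0}
  ]
}}

```text
t: 8.55
tcp_pos: [511.7, 233.2, 42.6]
tcp_rot: [-3.13, -0.267, -0.002]
ft_force: [0.5, 2.2, 1.3]
opening: 0.004
```

Request:
{"op": "send_rows", "data": {
  "targets": [
    {"dx": 0,"dy": 0.0004,"dz": 0,"wx": 0,"wy": 0,"wz": 0,"jaw": 0.0},
    {"dx": 0,"dy": 0.0008,"dz": 0,"wx": 0,"wy": 0,"wz": 0,"jaw": 0.0}
  ]
}}

```text
t: 8.72
tcp_pos: [511.8, 232.4, 42.6]
tcp_rot: [3.13, 0.267, 0.002]
ft_force: [0.4, 2.2, 1.8]
opening: 0.01
```

Request:
{"op": "send_rows", "data": {
  "targets": [
    {"dx": 0,"dy": 0.0004,"dz": 0,"wx": 0,"wy": 0,"wz": 0,"jaw": 0.0}
  ]
}}

```text
t: 8.8
tcp_pos: [511.9, 232.0, 42.6]
tcp_rot: [3.13, 0.267, 0.002]
ft_force: [0.2, 2.3, 1.5]
opening: 0.004
```

Request:
{"op": "send_rows", "data": {
  "targets": [
    {"dx": 0,"dy": 0.0004,"dz": 0,"wx": 0,"wy": 0,"wz": 0,"jaw": 0.0}
  ]
}}

```text
t: 8.88
tcp_pos: [511.9, 231.6, 42.6]
tcp_rot: [3.13, 0.267, 0.002]
ft_force: [-0.7, 2.5, 1.4]
opening: 0.003
```

Request:
{"op": "send_rows", "data": {
  "targets": [
    {"dx": 0,"dy": 0.0004,"dz": 0,"wx": 0,"wy": 0,"wz": 0,"jaw": 0.0}
  ]
}}

```text
t: 8.97
tcp_pos: [512.0, 231.2, 42.6]
tcp_rot: [3.13, 0.267, 0.002]
ft_force: [-1.0, 1.7, 1.6]
opening: 0.001
```

Request:
{"op": "send_rows", "data": {
  "targets": [
    {"dx": 0,"dy": 0.0004,"dz": 0,"wx": 0,"wy": 0,"wz": 0,"jaw": 0.0}
  ]
}}

```text
t: 9.05
tcp_pos: [512.1, 230.8, 42.6]
tcp_rot: [3.13, 0.267, 0.002]
ft_force: [-0.1, 2.6, 1.2]
opening: 0.001
```

Request:
{"op": "send_rows", "data": {
  "targets": [
    {"dx": 0,"dy": 0.0004,"dz": 0,"wx": 0,"wy": 0,"wz": 0,"jaw": 0.0}
  ]
}}

```text
t: 9.13
tcp_pos: [512.1, 230.4, 42.6]
tcp_rot: [3.13, 0.267, 0.002]
ft_force: [-0.4, 2.9, 0.6]
opening: 0.004
```

Request:
{"op": "send_rows", "data": {
  "targets": [
    {"dx": 0,"dy": 0.0004,"dz": 0,"wx": 0,"wy": 0,"wz": 0,"jaw": 0.0}
  ]
}}

```text
t: 9.22
tcp_pos: [512.2, 230.0, 42.6]
tcp_rot: [-3.13, -0.267, -0.002]
ft_force: [0.5, 1.7, 1.2]
opening: 0.005
```

```bash
python3 - <<'E'
from h import *
goto([-2,67,36])
E
```

```text
t 9.2167 jig [-1.93 64.26 36.37] F [0.49 1.71 1.18] -> d [-0.0001 -0.0027  0.0004] w [ 0.001 -0.01   0.003] world [511.7 232.7  42.2]
```

Request:
{"op": "send_rows", "data": {
  "targets": [
    {"dx": 0,"dy": 0.0004,"dz": 0,"wx": 0,"wy": 0,"wz": 0,"jaw": 0.0}
  ]
}}

```text
t: 9.3
tcp_pos: [512.3, 229.6, 42.6]
tcp_rot: [3.13, 0.267, 0.002]
ft_force: [-0.7, 1.5, 1.3]
opening: 0.004
```

Request:
{"op": "send_rows", "data": {
  "targets": [
    {"dx": 0,"dy": 0.0004,"dz": 0,"wx": 0,"wy": 0,"wz": 0,"jaw": 0.0}
  ]
}}

```text
t: 9.38
tcp_pos: [512.4, 229.2, 42.6]
tcp_rot: [3.13, 0.267, 0.002]
ft_force: [-0.1, 2.5, 2.3]
opening: 0.005
```

Request:
{"op": "send_rows", "data": {
  "targets": [
    {"dx": 0,"dy": 0.0004,"dz": 0,"wx": 0,"wy": 0,"wz": 0,"jaw": 0.0}
  ]
}}

```text
t: 9.47
tcp_pos: [512.4, 228.8, 42.5]
tcp_rot: [3.13, 0.267, 0.002]
ft_force: [-0.8, 3.0, 0.4]
opening: 0.006
```

Request:
{"op": "send_rows", "data": {
  "targets": [
    {"dx": 0,"dy": 0.0004,"dz": 0,"wx": 0,"wy": 0,"wz": 0,"jaw": 0.0}
  ]
}}

```text
t: 9.55
tcp_pos: [512.5, 228.5, 42.6]
tcp_rot: [-3.13, -0.267, -0.002]
ft_force: [-0.5, 2.5, 1.3]
opening: 0.002
```

```bash
python3 - <<'E'
from h import *
goto([-2,67,36])
for n in ['wrist','scene']:
    o,p,d=snap(n,'a9'+n)
goto([-2,67,36])
p=cv2.imread('pics/a9wrist.png');cv2.imwrite('pics/a9c.png',cv2.resize(p[170:310,300:620],(800,350),interpolation=cv2.INTER_CUBIC))
E
```

```text
t 9.55 jig [-1.91 62.7  36.37] F [-0.49  2.46  1.33] -> d [-0.0001 -0.0043  0.0004] w [ 0.001 -0.011  0.004] world [511.7 232.7  42.2]
t 9.65 jig [-1.95 62.66 36.36] F [-0.49  2.19  0.25] -> d [-0.     -0.0043  0.0004] w [ 0.001 -0.01   0.003] world [511.7 232.7  42.2]
```

View pics/a9c.png

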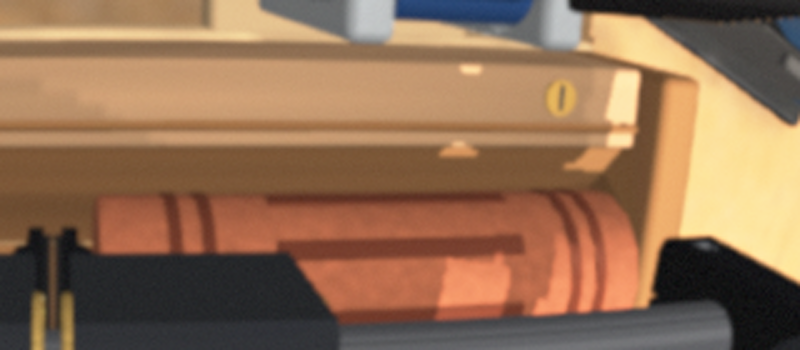

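View pics/a9scene.png

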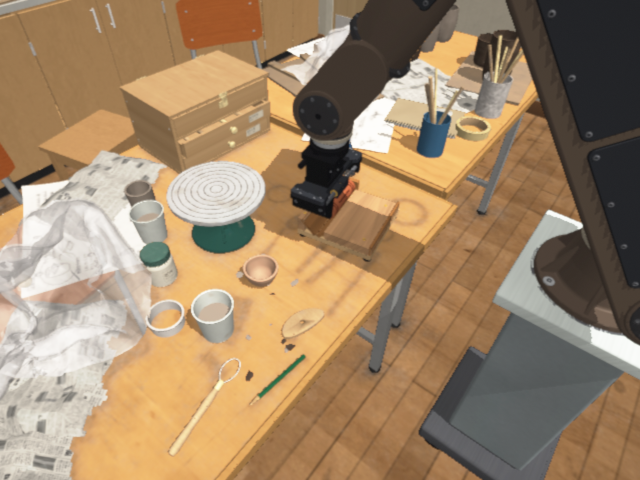

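```bash
python3 - <<'E'
from h import *
import pickle
o=pickle.load(open('pics/a9wrist.pkl','rb'))
for u,v,z in [(554.8,228,48),(556,200,48),(555.2,274,45),(555.2,274,50),(554,260,55),(548,248,57),(338.8,250,57),(338.8,260,50)]: print(u,v,z,w2j(wplane(o,u,v,JP[2]+z)).round(1))
E
```

```text
554.8 228 48 [ 29.  -54.3  48. ]
556 200 48 [ 43.2 -53.   48. ]
555.2 274 45 [  3.1 -61.6  45. ]
555.2 274 50 [  5.  -57.7  50. ]
554 260 55 [ 14.3 -51.5  55. ]
548 248 57 [ 21.1 -45.   57. ]
338.8 250 57 [20.9 56.4 57. ]
338.8 260 50 [14.4 56.  50. ]
```

Request:
{"op": "send_rows", "data": {
  "targets": [
    {"dx": 0,"dy": 0.0004,"dz": 0,"wx": 0,"wy": 0,"wz": 0,"jaw": 0.0}
  ]
}}

```text
t: 9.73
tcp_pos: [512.5, 228.3, 42.6]
tcp_rot: [-3.13, -0.267, -0.002]
ft_force: [-1.2, 7.9, 2.0]
opening: 0.002
```

Request:
{"op": "send_rows", "data": {
  "targets": [
    {"dx": 0,"dy": 0.0004,"dz": 0,"wx": 0,"wy": 0,"wz": 0,"jaw": 0.0}
  ]
}}

```text
t: 9.82
tcp_pos: [512.5, 228.2, 42.6]
tcp_rot: [-3.129, -0.267, -0.002]
ft_force: [-2.2, 10.7, 1.2]
opening: 0.001
```

Request:
{"op": "send_rows", "data": {
  "targets": [
    {"dx": 0,"dy": 0.0004,"dz": 0,"wx": 0,"wy": 0,"wz": 0,"jaw": 0.0}
  ]
}}

```text
t: 9.9
tcp_pos: [512.6, 228.2, 42.6]
tcp_rot: [-3.129, -0.267, -0.002]
ft_force: [-2.2, 13.4, 1.1]
opening: 0.007
```

Request:
{"op": "send_rows", "data": {
  "targets": [
    {"dx": 0,"dy": 0.0003,"dz": 0,"wx": 0,"wy": 0,"wz": 0,"jaw": 0.0}
  ]
}}

```text
t: 9.98
tcp_pos: [512.6, 228.2, 42.6]
tcp_rot: [-3.129, -0.267, -0.002]
ft_force: [-3.5, 15.1, 2.8]
opening: 0.004
```

Request:
{"op": "send_rows", "data": {
  "targets": [
    {"dx": 0,"dy": -0.001,"dz": 0,"wx": 0,"wy": 0,"wz": 0,"jaw": 0.0},
    {"dx": 0,"dy": -0.0025,"dz": 0,"wx": 0,"wy": 0,"wz": 0,"jaw": 0.0},
    {"dx": 0,"dy": -0.006,"dz": 0,"wx": 0,"wy": 0,"wz": 0,"jaw": 0.0},
    {"dx": 0,"dy": -0.015,"dz": 0,"wx": 0,"wy": 0,"wz": 0,"jaw": 0.0},
    {"dx": 0,"dy": -0.025,"dz": -0.01,"wx": 0,"wy": 0,"wz": 0,"jaw": 0.0},
    {"dx": -0.003,"dy": -0.03,"dz": -0.04,"wx": 0,"wy": 0,"wz": 0,"jaw": 0.0},
    {"dx": -0.01,"dy": -0.02,"dz": -0.08,"wx": 0,"wy": 0,"wz": 0,"jaw": 0.0},
    {"dx": -0.04,"dy": 0,"dz": -0.11,"wx": 0,"wy": 0,"wz": 0,"jaw": 0.0},
    {"dx": -0.06,"dy": 0.03,"dz": -0.13,"wx": 0,"wy": 0,"wz": 0,"jaw": 0.05},
    {"dx": -0.06,"dy": 0.03,"dz": -0.13,"wx": 0,"wy": 0,"wz": 0,"jaw": 0.05}
  ]
}}

```text
t: 10.82
tcp_pos: [456.8, 185.3, 175.7]
tcp_rot: [3.13, 0.267, 0.006]
ft_force: [0.8, -0.3, 0.7]
opening: 0.095
```

```bash
python3 - <<'E'
from h import *
o,p,d=snap('wrist','w10')
goto([-60,22,200])
Q=w2j(wcloud(o,d)); c=p.astype(int)
m=(d>0)&(abs(Q[...,0])<10)&(Q[...,2]>50)&(Q[...,2]<62)&(Q[...,1]>-53)&(Q[...,1]<100)&(c[...,0]-c[...,2]>70)
t=Q[m]; print(len(t),np.percentile(t,[.5,50,99.5],axis=0).round(1),np.polyfit(t[:,1],t[:,0],1))
m=(d>0)&(Q[...,0]>40)&(Q[...,0]<110)&(abs(Q[...,1])<50)&(Q[...,2]>60)
t=Q[m]; print('arm',np.percentile(t,[.5,50,99.5],axis=0).round(1)) if len(t) else 0
E
```

```text
t 10.8667 jig [-62.99  30.1  168.66] F [ 0.25  0.38 -0.34] -> d [ 0.0031  0.0081 -0.0313] w [ 0.002 -0.039 -0.008] world [462.1 178.5 206.2]
3113 [[ -9.8 -52.3  52.6]
 [  1.    4.1  55.8]
 [  9.7  55.8  58.2]] [-0.00256561  0.22644705]
arm [[ 50.  -41.8  64.4]
 [ 66.3   3.4 133.2]
 [ 77.8  45.2 140. ]]
```

View pics/w10.png

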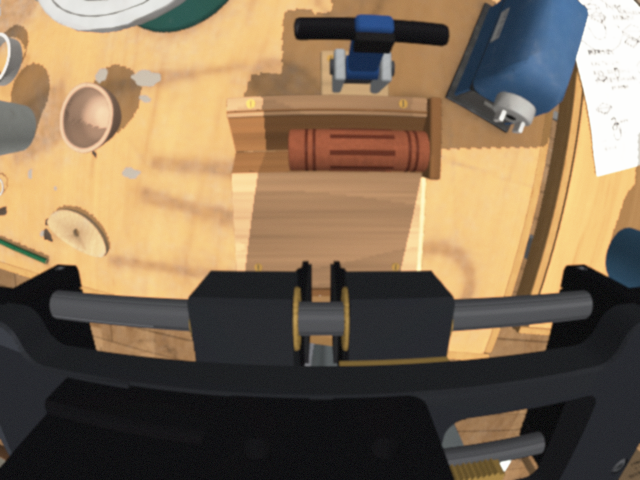

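```bash
python3 - <<'E'
from h import *
goto([20,2,215]); goto([105,2,205]); goto([105,2,122])
E
```

```text
t 10.8667 jig [-62.99  30.1  168.66] F [ 0.25  0.38 -0.34] -> d [ 0.0832  0.028  -0.046 ] w [ 0.002 -0.039 -0.008] world [544.4 172.4 221.2]
t 10.8667 jig [-62.99  30.1  168.66] F [ 0.25  0.38 -0.34] -> d [ 0.1682  0.028  -0.0357] w [ 0.002 -0.039 -0.008] world [628.1 186.7 211.2]
t 10.8667 jig [-62.99  30.1  168.66] F [ 0.25  0.38 -0.34] -> d [0.1678 0.0279 0.0473] w [ 0.002 -0.039 -0.008] world [628.1 186.7 128.2]
```

Request:
{"op": "send_rows", "data": {
  "targets": [
    {"dx": 0.01,"dy": 0.01,"dz": -0.03,"wx": 0,"wy": 0,"wz": 0,"jaw": 0.05},
    {"dx": 0.04,"dy": 0.02,"dz": -0.045,"wx": 0,"wy": 0,"wz": 0,"jaw": 0.05},
    {"dx": 0.08,"dy": 0.028,"dz": -0.045,"wx": 0,"wy": 0,"wz": 0,"jaw": 0.05},
    {"dx": 0.12,"dy": 0.028,"dz": -0.045,"wx": 0,"wy": 0,"wz": 0,"jaw": 0.05},
    {"dx": 0.155,"dy": 0.028,"dz": -0.04,"wx": 0,"wy": 0,"wz": 0,"jaw": 0.05},
    {"dx": 0.168,"dy": 0.028,"dz": -0.03,"wx": 0,"wy": 0,"wz": 0,"jaw": 0.05},
    {"dx": 0.168,"dy": 0.028,"dz": -0.01,"wx": 0,"wy": 0,"wz": 0,"jaw": 0.05},
    {"dx": 0.168,"dy": 0.028,"dz": -0.01,"wx": 0,"wy": 0,"wz": 0,"jaw": 0.05}
  ]
}}

```text
t: 11.53
tcp_pos: [628.2, 188.7, 177.5]
tcp_rot: [3.129, 0.267, -0.009]
ft_force: [0.3, -0.6, -0.6]
opening: 0.525
```

```bash
python3 - <<'E'
from h import *
o,p,d=snap('wrist','w11')
goto([105,2,122])
Q=w2j(wcloud(o,d)); c=p.astype(int)
m=(d>0)&(Q[...,0]>40)&(Q[...,0]<90)&(abs(Q[...,1])<55)&(Q[...,2]>110)&(Q[...,2]<160)
t=Q[m]; print('arm',np.percentile(t,[.5,50,99.5],axis=0).round(1)) if len(t) else 0
E
```

```text
t 11.5833 jig [105.3    3.96 173.46] F [ 0.5  -0.04  0.26] -> d [-0.0001  0.002   0.0515] w [0.002 0.04  0.005] world [628.1 186.7 128.2]
arm [[ 74.6 -25.5 110.6]
 [ 78.1   3.1 128.9]
 [ 79.4  35.2 132.8]]
```

View pics/w11.png

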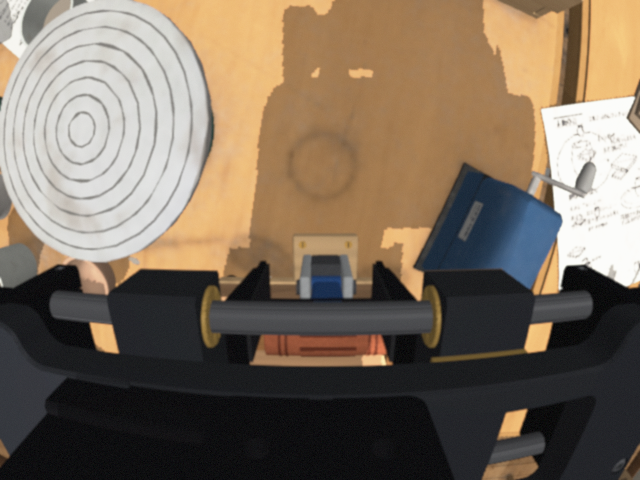

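Request:
{"op": "send_rows", "data": {
  "targets": [
    {"dx": 0,"dy": 0.001,"dz": 0.03,"wx": 0,"wy": 0,"wz": 0,"jaw": 0.05},
    {"dx": 0,"dy": 0.001,"dz": 0.0515,"wx": 0,"wy": 0,"wz": 0,"jaw": 0.05},
    {"dx": 0,"dy": 0.001,"dz": 0.0515,"wx": 0,"wy": 0,"wz": 0,"jaw": 0.05},
    {"dx": -0.008,"dy": 0.001,"dz": 0.0515,"wx": 0,"wy": 0,"wz": 0,"jaw": 0.05},
    {"dx": -0.013,"dy": 0.001,"dz": 0.0515,"wx": 0,"wy": 0,"wz": 0,"jaw": 0.05},
    {"dx": -0.017,"dy": 0.001,"dz": 0.0515,"wx": 0,"wy": 0,"wz": 0,"jaw": 0.05},
    {"dx": -0.021,"dy": 0.001,"dz": 0.0515,"wx": 0,"wy": 0,"wz": 0,"jaw": 0.05},
    {"dx": -0.025,"dy": 0.001,"dz": 0.0515,"wx": 0,"wy": 0,"wz": 0,"jaw": 0.05},
    {"dx": -0.029,"dy": 0.001,"dz": 0.0515,"wx": 0,"wy": 0,"wz": 0,"jaw": 0.05}
  ]
}}

```text
t: 12.33
tcp_pos: [600.6, 182.3, 132.2]
tcp_rot: [-3.13, -0.267, -0.005]
ft_force: [1.4, 0.5, 1.4]
opening: 0.524
```

```bash
python3 - <<'E'
from h import *
o,p,d=snap('wrist','w12')
goto([48,3,114]);goto([25,3,91])
Q=w2j(wcloud(o,d)); c=p.astype(int)
m=(d>0)&(Q[...,0]>20)&(Q[...,0]<90)&(abs(Q[...,1])<55)&(Q[...,2]>105)&(Q[...,2]<160)
t=Q[m]; print('arm',np.percentile(t,[.5,50,99.5],axis=0).round(1)) if len(t) else 0
E
```

```text
t 12.3833 jig [ 76.13   2.26 125.61] F [1.67 0.11 2.06] -> d [-0.0281 -0.0007  0.0116] w [ 0.002 -0.014  0.004] world [571.8 178.1 120.2]
t 12.3833 jig [ 76.13   2.26 125.61] F [1.67 0.11 2.06] -> d [-0.0512 -0.0008  0.0345] w [ 0.002 -0.014  0.004] world [549.1 174.2  97.2]
arm [[ 46.4 -29.  105.4]
 [ 79.    1.2 138. ]
 [ 89.4  36.2 159.6]]
```

View pics/w12.png

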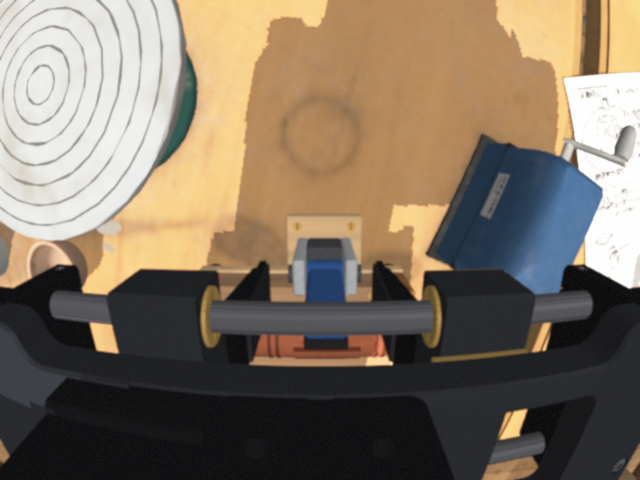

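Request:
{"op": "send_rows", "data": {
  "targets": [
    {"dx": -0.007,"dy": 0,"dz": 0.003,"wx": 0,"wy": 0,"wz": 0,"jaw": 0.05},
    {"dx": -0.013,"dy": 0,"dz": 0.005,"wx": 0,"wy": 0,"wz": 0,"jaw": 0.05},
    {"dx": -0.018,"dy": 0,"dz": 0.0065,"wx": 0,"wy": 0,"wz": 0,"jaw": 0.05},
    {"dx": -0.023,"dy": 0,"dz": 0.0085,"wx": 0,"wy": 0,"wz": 0,"jaw": 0.05},
    {"dx": -0.028,"dy": 0,"dz": 0.011,"wx": 0,"wy": 0,"wz": 0,"jaw": 0.05},
    {"dx": -0.0325,"dy": 0,"dz": 0.0135,"wx": 0,"wy": 0,"wz": 0,"jaw": 0.05},
    {"dx": -0.037,"dy": 0,"dz": 0.017,"wx": 0,"wy": 0,"wz": 0,"jaw": 0.05},
    {"dx": -0.041,"dy": 0,"dz": 0.0205,"wx": 0,"wy": 0,"wz": 0,"jaw": 0.05},
    {"dx": -0.0445,"dy": 0,"dz": 0.0245,"wx": 0,"wy": 0,"wz": 0,"jaw": 0.05},
    {"dx": -0.048,"dy": 0,"dz": 0.029,"wx": 0,"wy": 0,"wz": 0,"jaw": 0.05}
  ]
}}

```text
t: 13.22
tcp_pos: [552.9, 174.1, 101.7]
tcp_rot: [3.13, 0.267, 0.002]
ft_force: [2.1, 0.4, 1.2]
opening: 0.528
```

```bash
python3 - <<'E'
from h import *
o,p,d=snap('wrist','w13')
goto([40,3,125]);goto([3,3,125])
E
```

```text
t 13.2667 jig [27.69  2.27 94.56] F [ 1.27  0.59 -1.33] -> d [ 0.0123 -0.0007 -0.0305] w [0.001 0.007 0.004] world [563.9 176.7 131.2]
t 13.2667 jig [27.69  2.27 94.56] F [ 1.27  0.59 -1.33] -> d [-0.0247 -0.0007 -0.0304] w [0.001 0.007 0.004] world [527.4 170.5 131.2]
```

View pics/w13.png

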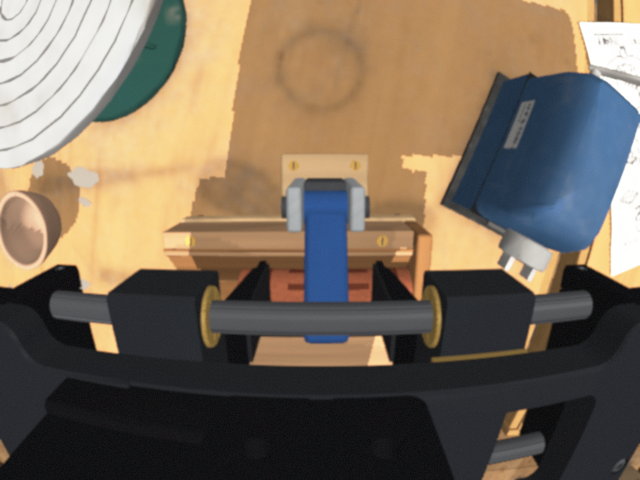

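Request:
{"op": "send_rows", "data": {
  "targets": [
    {"dx": 0.008,"dy": 0,"dz": 0,"wx": 0,"wy": 0,"wz": 0,"jaw": 0.05},
    {"dx": 0.012,"dy": 0,"dz": -0.015,"wx": 0,"wy": 0,"wz": 0,"jaw": 0.05},
    {"dx": 0.012,"dy": 0,"dz": -0.031,"wx": 0,"wy": 0,"wz": 0,"jaw": 0.05},
    {"dx": 0.0,"dy": 0,"dz": -0.031,"wx": 0,"wy": 0,"wz": 0,"jaw": 0.05},
    {"dx": -0.015,"dy": 0,"dz": -0.031,"wx": 0,"wy": 0,"wz": 0,"jaw": 0.05},
    {"dx": -0.0245,"dy": 0,"dz": -0.031,"wx": 0,"wy": 0,"wz": 0,"jaw": 0.05},
    {"dx": -0.0245,"dy": 0,"dz": -0.026,"wx": 0,"wy": 0,"wz": 0,"jaw": 0.05},
    {"dx": -0.0245,"dy": 0,"dz": -0.022,"wx": 0,"wy": 0,"wz": 0,"jaw": 0.05},
    {"dx": -0.0245,"dy": 0,"dz": -0.018,"wx": 0,"wy": 0,"wz": 0,"jaw": 0.05},
    {"dx": -0.0245,"dy": 0,"dz": -0.014,"wx": 0,"wy": 0,"wz": 0,"jaw": 0.05}
  ]
}}

```text
t: 14.1
tcp_pos: [529.6, 170.0, 115.3]
tcp_rot: [3.13, 0.267, 0.001]
ft_force: [0.1, 0.1, 0.7]
opening: 0.525
```

```bash
python3 - <<'E'
from h import *
o,p,d=snap('wrist','w14')
goto([3,3,84])
E
```

```text
t 14.15 jig [  4.66   2.17 108.41] F [ 0.23 -0.53 -0.27] -> d [-0.0017 -0.0008  0.0244] w [0.001 0.003 0.002] world [527.4 170.5  90.2]
```

View pics/w14.png

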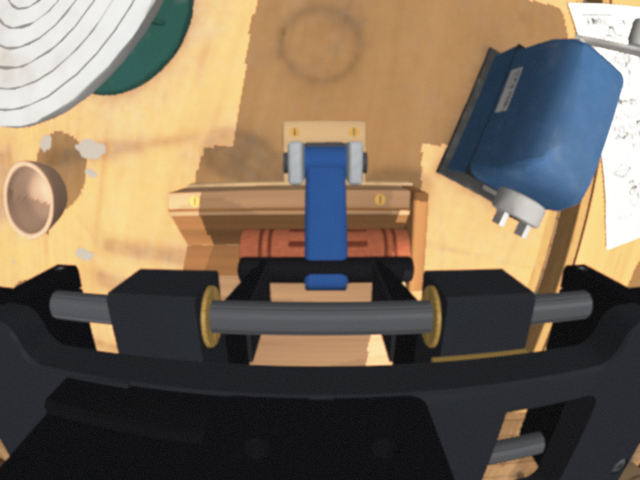

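```bash
python3 - <<'E'
from h import *
import pickle
o=pickle.load(open('pics/w14.pkl','rb'));D=np.load('pics/w14.npy');Q=w2j(wcloud(o,D))
for u,v in [(290,262),(290,268),(290,275),(345,262),(345,268),(345,275),(326,200),(326,240),(326,282)]: print(u,v,Q[v,u].round(1))
E
```

```text
290 262 [ 14.6  18.6 104.7]
290 268 [ 12.1  18.5 106.5]
290 275 [  8.2  18.7 105.9]
345 262 [ 14.2  -8.6 103.3]
345 268 [ 11.8  -8.5 105.3]
345 275 [  8.2  -8.6 105.7]
326 200 [42.8  0.7 86.1]
326 240 [24.   0.8 97.5]
326 282 [  5.4   0.9 108.1]
```

Request:
{"op": "send_rows", "data": {
  "targets": [
    {"dx": 0,"dy": 0,"dz": 0.003,"wx": 0,"wy": 0,"wz": 0,"jaw": 0.05},
    {"dx": -0.001,"dy": 0,"dz": 0.006,"wx": 0,"wy": 0,"wz": 0,"jaw": 0.05},
    {"dx": -0.0015,"dy": 0,"dz": 0.009,"wx": 0,"wy": 0,"wz": 0,"jaw": 0.05},
    {"dx": -0.002,"dy": 0,"dz": 0.012,"wx": 0,"wy": 0,"wz": 0,"jaw": 0.05},
    {"dx": -0.002,"dy": 0,"dz": 0.015,"wx": 0,"wy": 0,"wz": 0,"jaw": 0.05},
    {"dx": -0.002,"dy": 0,"dz": 0.018,"wx": 0,"wy": 0,"wz": 0,"jaw": 0.05},
    {"dx": -0.002,"dy": 0,"dz": 0.02,"wx": 0,"wy": 0,"wz": 0,"jaw": 0.05},
    {"dx": -0.002,"dy": 0,"dz": 0.022,"wx": 0,"wy": 0,"wz": 0,"jaw": 0.05}
  ]
}}

```text
t: 14.82
tcp_pos: [527.2, 169.6, 93.8]
tcp_rot: [-3.13, -0.267, -0.002]
ft_force: [-2.0, -0.1, 1.9]
opening: 0.53
```

```bash
python3 - <<'E'
from h import *
goto([3,3,78])
o,p,d=snap('wrist','w15')
goto([3,3,78])
Q=w2j(wcloud(o,d))
for u,v in [(290,255),(290,262),(290,268),(290,275),(345,262),(345,268),(345,275),(326,200),(326,240),(326,282)]: print(u,v,Q[v,u].round(1))
E
```

```text
t 14.8167 jig [ 2.58  2.24 87.62] F [-1.97 -0.06  1.93] -> d [ 0.0004 -0.0008  0.0096] w [ 0.001 -0.011  0.003] world [527.4 170.5  84.2]
t 14.8667 jig [ 2.51  2.21 87.31] F [ 0.59  0.12 -0.11] -> d [ 0.0005 -0.0008  0.0093] w [ 0.001 -0.008  0.003] world [527.4 170.5  84.2]
290 255 [ 7.1 21.1 54.1]
290 262 [ 3.6 21.  56.4]
290 268 [ 8.1 19.  80.5]
290 275 [ 6.4 18.6 86.2]
345 262 [12.3 -8.4 83.6]
345 268 [ 9.2 -8.5 83.8]
345 275 [ 6.  -8.5 84.9]
326 200 [42.2  1.  77.9]
326 240 [23.2  0.9 82.7]
326 282 [ 3.2  0.9 87.3]
```

View pics/w15.png

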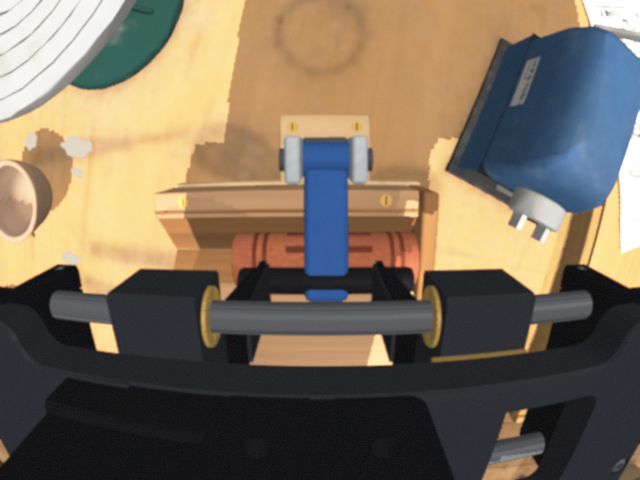

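Request:
{"op": "send_rows", "data": {
  "targets": [
    {"dx": 0,"dy": 0,"dz": 0.002,"wx": 0,"wy": 0,"wz": 0,"jaw": 0.05},
    {"dx": 0,"dy": 0,"dz": 0.004,"wx": 0,"wy": 0,"wz": 0,"jaw": 0.05},
    {"dx": 0,"dy": 0,"dz": 0.005,"wx": 0,"wy": 0,"wz": 0,"jaw": 0.05},
    {"dx": 0,"dy": 0,"dz": 0.006,"wx": 0,"wy": 0,"wz": 0,"jaw": 0.05},
    {"dx": 0,"dy": 0,"dz": 0.007,"wx": 0,"wy": 0,"wz": 0,"jaw": 0.05},
    {"dx": 0,"dy": 0,"dz": 0.008,"wx": 0,"wy": 0,"wz": 0,"jaw": 0.05},
    {"dx": 0,"dy": 0,"dz": 0.008,"wx": 0,"wy": 0,"wz": 0,"jaw": 0.05}
  ]
}}

```text
t: 15.45
tcp_pos: [527.2, 169.6, 85.9]
tcp_rot: [3.13, 0.267, 0.002]
ft_force: [-0.8, -1.3, -0.3]
opening: 0.529
```

```bash
python3 - <<'E'
from h import *
goto([3,3,76])
E
```

```text
t 15.45 jig [ 2.57  2.19 79.72] F [-0.76 -1.32 -0.35] -> d [ 0.0004 -0.0008  0.0037] w [ 0.001 -0.011  0.003] world [527.4 170.5  82.2]
```

Request:
{"op": "send_rows", "data": {
  "targets": [
    {"dx": 0,"dy": 0,"dz": 0.0005,"wx": 0,"wy": 0,"wz": 0,"jaw": 0.05},
    {"dx": 0,"dy": 0,"dz": 0.001,"wx": 0,"wy": 0,"wz": 0,"jaw": 0.05}
  ]
}}

```text
t: 15.62
tcp_pos: [527.1, 169.6, 85.1]
tcp_rot: [3.13, 0.267, 0.002]
ft_force: [-2.0, 0.4, 1.3]
opening: 0.525
```

Request:
{"op": "send_rows", "data": {
  "targets": [
    {"dx": 0,"dy": 0,"dz": 0.0005,"wx": 0,"wy": 0,"wz": 0,"jaw": 0.05}
  ]
}}

```text
t: 15.7
tcp_pos: [527.1, 169.6, 84.6]
tcp_rot: [3.13, 0.267, 0.002]
ft_force: [-0.5, 0.3, 2.5]
opening: 0.526
```

Request:
{"op": "send_rows", "data": {
  "targets": [
    {"dx": 0,"dy": 0,"dz": 0.0005,"wx": 0,"wy": 0,"wz": 0,"jaw": 0.05}
  ]
}}

```text
t: 15.78
tcp_pos: [527.1, 169.6, 84.1]
tcp_rot: [3.13, 0.267, 0.002]
ft_force: [-1.3, 0.2, 2.1]
opening: 0.522
```

Request:
{"op": "send_rows", "data": {
  "targets": [
    {"dx": 0,"dy": 0,"dz": 0.0005,"wx": 0,"wy": 0,"wz": 0,"jaw": 0.05}
  ]
}}

```text
t: 15.87
tcp_pos: [527.1, 169.6, 83.5]
tcp_rot: [3.13, 0.267, 0.002]
ft_force: [-1.5, -0.2, 1.4]
opening: 0.528
```

Request:
{"op": "send_rows", "data": {
  "targets": [
    {"dx": 0,"dy": 0,"dz": 0.0005,"wx": 0,"wy": 0,"wz": 0,"jaw": 0.05}
  ]
}}

```text
t: 15.95
tcp_pos: [527.1, 169.6, 83.0]
tcp_rot: [-3.13, -0.267, -0.002]
ft_force: [-1.4, 0.3, 1.7]
opening: 0.527
```

Request:
{"op": "send_rows", "data": {
  "targets": [
    {"dx": 0,"dy": 0,"dz": 0.0004,"wx": 0,"wy": 0,"wz": 0,"jaw": 0.05}
  ]
}}

```text
t: 16.03
tcp_pos: [527.1, 169.6, 82.6]
tcp_rot: [3.13, 0.267, 0.002]
ft_force: [-1.3, -0.6, 0.5]
opening: 0.524
```

Request:
{"op": "send_rows", "data": {
  "targets": [
    {"dx": 0,"dy": 0,"dz": 0.0004,"wx": 0,"wy": 0,"wz": 0,"jaw": 0.05}
  ]
}}

```text
t: 16.12
tcp_pos: [527.1, 169.6, 82.2]
tcp_rot: [3.13, 0.267, 0.002]
ft_force: [-0.4, -0.5, 2.8]
opening: 0.526
```

Request:
{"op": "send_rows", "data": {
  "targets": [
    {"dx": 0,"dy": 0,"dz": 0.0004,"wx": 0,"wy": 0,"wz": 0,"jaw": 0.05}
  ]
}}

```text
t: 16.2
tcp_pos: [527.1, 169.6, 82.1]
tcp_rot: [-3.13, -0.267, -0.002]
ft_force: [-3.1, -0.6, 6.8]
opening: 0.528
```

Request:
{"op": "send_rows", "data": {
  "targets": [
    {"dx": 0,"dy": 0,"dz": 0.0004,"wx": 0,"wy": 0,"wz": 0,"jaw": 0.05}
  ]
}}

```text
t: 16.28
tcp_pos: [527.2, 169.6, 81.9]
tcp_rot: [-3.13, -0.267, -0.002]
ft_force: [-2.9, -1.0, 12.7]
opening: 0.526
```

Request:
{"op": "send_rows", "data": {
  "targets": [
    {"dx": 0,"dy": 0,"dz": 0.0,"wx": 0,"wy": 0,"wz": 0,"jaw": 0.05}
  ]
}}

```text
t: 16.37
tcp_pos: [527.1, 169.6, 82.0]
tcp_rot: [-3.13, -0.267, -0.002]
ft_force: [-3.5, -0.5, 8.8]
opening: 0.526
```

Request:
{"op": "send_rows", "data": {
  "targets": [
    {"dx": 0,"dy": 0,"dz": 0.0001,"wx": 0,"wy": 0,"wz": 0,"jaw": 0.05}
  ]
}}

```text
t: 16.45
tcp_pos: [527.1, 169.6, 81.9]
tcp_rot: [-3.13, -0.267, -0.002]
ft_force: [-3.2, -1.4, 9.7]
opening: 0.527
```

Request:
{"op": "send_rows", "data": {
  "targets": [
    {"dx": 0,"dy": 0,"dz": 0.0001,"wx": 0,"wy": 0,"wz": 0,"jaw": 0.05},
    {"dx": 0,"dy": 0,"dz": 0.0002,"wx": 0,"wy": 0,"wz": 0,"jaw": 0.05},
    {"dx": 0,"dy": 0,"dz": 0.0003,"wx": 0,"wy": 0,"wz": 0,"jaw": 0.05},
    {"dx": 0,"dy": 0,"dz": 0.0003,"wx": 0,"wy": 0,"wz": 0,"jaw": 0.05}
  ]
}}

```text
t: 16.78
tcp_pos: [527.2, 169.6, 81.9]
tcp_rot: [-3.13, -0.267, -0.003]
ft_force: [-4.0, -0.2, 12.3]
opening: 0.529
```

Request:
{"op": "send_rows", "data": {
  "targets": [
    {"dx": 0,"dy": 0,"dz": 0.0001,"wx": 0,"wy": 0,"wz": 0,"jaw": 0.05}
  ]
}}

```text
t: 16.87
tcp_pos: [527.1, 169.6, 81.9]
tcp_rot: [-3.13, -0.267, -0.003]
ft_force: [-5.0, -2.7, 14.7]
opening: 0.526
```

Request:
{"op": "send_rows", "data": {
  "targets": [
    {"dx": 0,"dy": 0,"dz": 0.0,"wx": 0,"wy": 0,"wz": 0,"jaw": 0.05},
    {"dx": 0,"dy": 0,"dz": 0.0,"wx": 0,"wy": 0,"wz": 0,"jaw": 0.05},
    {"dx": 0,"dy": 0,"dz": 0.0,"wx": 0,"wy": 0,"wz": 0,"jaw": 0.05}
  ]
}}

```text
t: 17.12
tcp_pos: [527.1, 169.6, 81.9]
tcp_rot: [-3.13, -0.267, -0.003]
ft_force: [-4.0, -0.1, 13.1]
opening: 0.528
```

```bash
python3 - <<'E'
from h import *
f=[]
for i in range(6):
    o,p,d=snap('wrist','w16'); f.append(r.observe()['ft_force'])
print(np.array(f).round(1),o['tcp_pos'])
E
```

```text
[[-5.  -0.7 13.2]
 [-4.1 -0.5 12.4]
 [-4.7 -1.4 12.8]
 [-3.7 -0.8 13.7]
 [-3.4 -1.  12.4]
 [-4.4 -0.9 12.6]] [527.16783487 169.63430126  81.88079024]
```

View pics/w16.png

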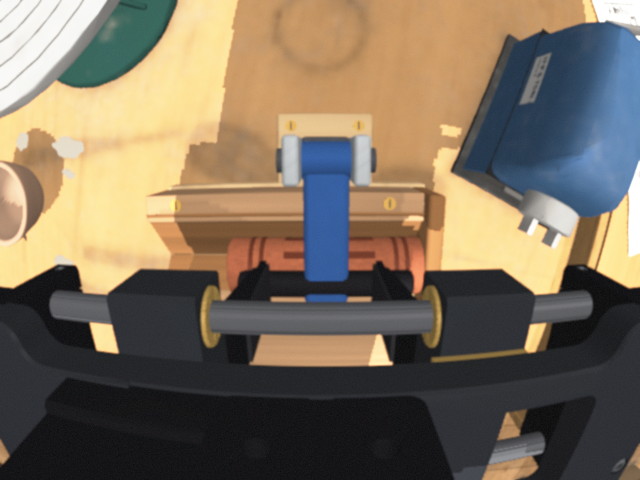

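Request:
{"op": "send_rows", "data": {
  "targets": [
    {"dx": 0,"dy": 0,"dz": 0.0001,"wx": 0,"wy": 0,"wz": 0,"jaw": 0.05},
    {"dx": 0,"dy": 0,"dz": 0.0001,"wx": 0,"wy": 0,"wz": 0,"jaw": 0.05},
    {"dx": 0,"dy": 0,"dz": 0.0001,"wx": 0,"wy": 0,"wz": 0,"jaw": 0.05},
    {"dx": 0,"dy": 0,"dz": 0.0001,"wx": 0,"wy": 0,"wz": 0,"jaw": 0.05},
    {"dx": 0,"dy": 0,"dz": 0.0001,"wx": 0,"wy": 0,"wz": 0,"jaw": 0.05},
    {"dx": 0,"dy": 0,"dz": 0.0001,"wx": 0,"wy": 0,"wz": 0,"jaw": 0.05},
    {"dx": 0,"dy": 0,"dz": 0.0001,"wx": 0,"wy": 0,"wz": 0,"jaw": 0.05},
    {"dx": 0,"dy": 0,"dz": 0.0001,"wx": 0,"wy": 0,"wz": 0,"jaw": 0.05},
    {"dx": 0,"dy": 0,"dz": 0.0001,"wx": 0,"wy": 0,"wz": 0,"jaw": 0.05},
    {"dx": 0,"dy": 0,"dz": 0.0001,"wx": 0,"wy": 0,"wz": 0,"jaw": 0.05}
  ]
}}

```text
t: 18.25
tcp_pos: [527.2, 169.7, 81.9]
tcp_rot: [-3.13, -0.267, -0.003]
ft_force: [-5.0, -1.4, 14.1]
opening: 0.528
```

Request:
{"op": "send_rows", "data": {
  "targets": [
    {"dx": 0,"dy": 0,"dz": 0.0,"wx": 0,"wy": 0,"wz": 0,"jaw": 0.05},
    {"dx": 0,"dy": 0,"dz": 0.0,"wx": 0,"wy": 0,"wz": 0,"jaw": 0.05},
    {"dx": 0,"dy": 0,"dz": 0.0,"wx": 0,"wy": 0,"wz": 0,"jaw": 0.05}
  ]
}}

```text
t: 18.5
tcp_pos: [527.2, 169.7, 81.9]
tcp_rot: [-3.13, -0.267, -0.003]
ft_force: [-5.0, -1.2, 14.4]
opening: 0.525
```

Request:
{"op": "send_rows", "data": {
  "targets": [
    {"dx": 0,"dy": 0,"dz": -0.0005,"wx": 0,"wy": 0,"wz": 0,"jaw": 0.05},
    {"dx": 0,"dy": 0,"dz": -0.001,"wx": 0,"wy": 0,"wz": 0,"jaw": 0.05},
    {"dx": 0,"dy": 0,"dz": -0.002,"wx": 0,"wy": 0,"wz": 0,"jaw": 0.05},
    {"dx": 0,"dy": 0,"dz": -0.006,"wx": 0,"wy": 0,"wz": 0,"jaw": 0.05},
    {"dx": 0,"dy": 0,"dz": -0.02,"wx": 0,"wy": 0,"wz": 0,"jaw": 0.05},
    {"dx": 0,"dy": 0,"dz": -0.05,"wx": 0,"wy": 0,"wz": 0,"jaw": 0.05},
    {"dx": -0.02,"dy": 0,"dz": -0.09,"wx": 0,"wy": 0,"wz": 0,"jaw": 0.05},
    {"dx": -0.05,"dy": 0,"dz": -0.11,"wx": 0,"wy": 0,"wz": 0,"jaw": 0.05},
    {"dx": -0.07,"dy": 0,"dz": -0.12,"wx": 0,"wy": 0,"wz": 0,"jaw": 0.05},
    {"dx": -0.07,"dy": 0,"dz": -0.12,"wx": 0,"wy": 0,"wz": 0,"jaw": 0.05}
  ]
}}

```text
t: 19.33
tcp_pos: [455.8, 157.6, 203.4]
tcp_rot: [-3.13, -0.268, -0.006]
ft_force: [1.4, 0.2, -1.3]
opening: 0.524
```

```bash
python3 - <<'E'
from h import *
o,p,d=snap('wrist','w17')
goto([-60,3,190])
Q=w2j(wcloud(o,d)); c=p.astype(int)
red=(c[...,0]-c[...,2]>70)
m=(d>0)&(abs(Q[...,0])<10)&(Q[...,2]>50)&(Q[...,2]<60)&(Q[...,1]>-70)&(Q[...,1]<100)&red
t=Q[m]; print(len(t),np.percentile(t,[.5,50,99.5],axis=0).round(1),np.polyfit(t[:,1],t[:,0],1))
m=(d>0)&(Q[...,0]>-15)&(Q[...,0]<70)&(abs(Q[...,1])<9)&(Q[...,2]>66)
t=Q[m]; print('arm top z vs x',np.polyfit(t[:,0],t[:,2],1),t.min(0),t.max(0))
m=(d>0)&(abs(Q[...,0])<4)&(abs(Q[...,1])>14)&(abs(Q[...,1])<40)&(Q[...,2]>66); print('bar top',np.percentile(Q[m][:,2],[50,95]))
o,p,d=snap('top','t17')
E
```

```text
t 19.3833 jig [-68.12   2.33 196.14] F [ 0.87 -0.05  0.14] -> d [ 0.0081 -0.0007  0.0062] w [ 0.    -0.037  0.006] world [465.4 159.8 196.2]
903 [[ -9.8 -63.4  52.1]
 [  0.3 -34.6  55.3]
 [ 10.   55.7  57.8]] [0.00624353 0.28408272]
arm top z vs x [-6.11387080e-03  7.46190552e+01] [-9.44571232 -8.94359583 71.26854805] [69.95368508  8.42803673 78.25141487]
bar top [75.40662566 76.72599267]
```

View pics/w17.png

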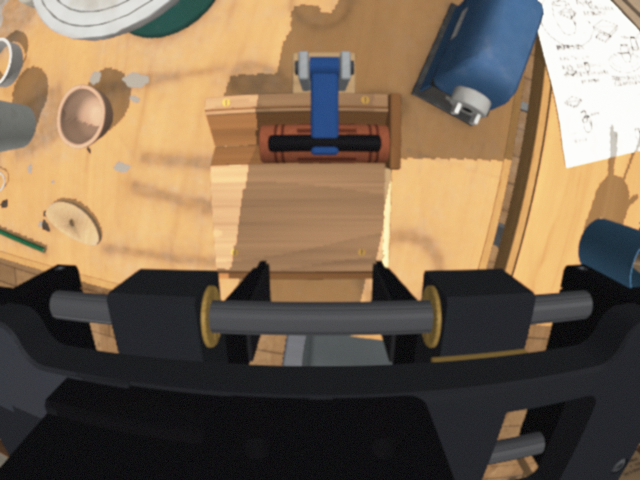

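View pics/t17.png

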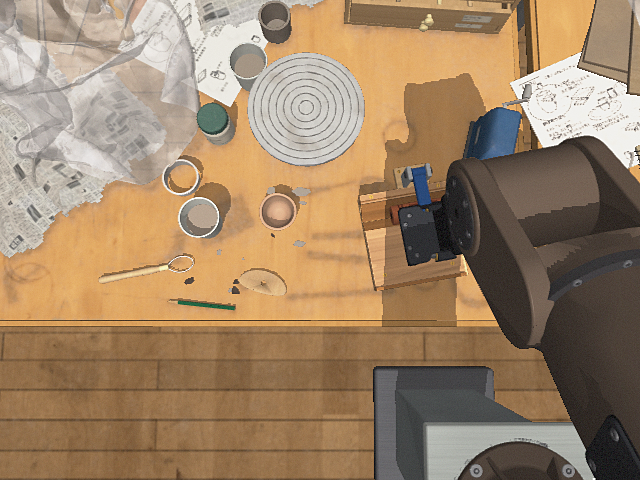

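```bash
python3 -c "
from workcell import r
print(r.finish_job())"
```

```text
the job is handed in; nothing more can be done
None
```

The job is handed in: the roller lies in the vee groove against the end stop with the clamp closed on it. The hand-in gave no verdict, so this rests on my own checks.

**Rolling and sliding:** I rolled the roller across the deck with two open fingertips until it dropped into the vee and aligned itself. I slid it along with closed fingers until its end met the stop, then backed off. It lay free with the clamp open for about 0.8 s before I went for the clamp.

**Clamping:** I swung the arm down from behind and pressed on the bar from above. The wrist read about 13–14 N for well over a second, which is roughly 11–12 N on the roller after the hinge's 2 N. Then I lifted clear.

**Last checks:**
- **Roller:** its axis is within about 0.5 mm of x 0 and parallel to the groove within 0.01 rad. Its free end reads y 55–56 mm, where 55 is home; the calibration is only good to about 2 mm.
- **Clamp:** the bar's top is at jig z 75.4–76.7 mm, which puts the pad face at about 57 mm. I worked this out from the bar and did not see the pad directly.
- **Bystanders:** the pinch pot, wood rib and water cup are at the same pixels as at the start.
- **Robot:** it stands clear of everything, and the job took about 19.5 s.

**What did not go as planned:** the slide was less gentle than intended. After the roller met the stop I sent three more small steps before reacting, so the push rose to about 15–16 N, still under the 20 N limit.

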